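# Reload and close the strapping-tape case

### The job

Reload the green tape case: slide its red locking carriage right back to the open stop, throw the empty cores left on the spindles into the grey bin, and put every roll of tape fully down on a spindle of its own, any roll on any spindle. Then, with the yellow cover tipped up, hook its lower lip under the steel ledge at the front of the case, swing the top edge down until the cover lies flush and square on the rim, and slide the carriage all the way over the cover's tab to its locked stop. Leave the other things on the bench alone.

Things in the scene. Friction and masses are not known exactly. Their poses are not given: they have to be found in the camera images.
- case: Green sheet-metal tape case fixed to the bench, open at the top, 208 mm deep (its x) by 264 mm wide (its y). Origin: on the bench, under the middle spindle; x points from its low front to its high back, z up. It reaches from x = -90 to 118 mm. Three upright steel spindles stand inside in a row along y. The rim slopes up from 60 mm at the front to about 110 mm at the back.
- rim: Sloping rim, fixed to the case. Origin: mid-width at its front, where the cover's lower edge belongs, 80 mm in front of and 60 mm above the case's origin. x runs up the slope towards the back (rising 0.26 rad), y as the case's y, z square to the rim face; z = 0 is the face the cover lies on. The opening spans x 16 to 143 mm, y -118 to 118 mm; the back face goes on to x = 205 mm.
- ledge (a point): Middle of the free edge of the steel ledge, on its underside; axes as the rim's. It is at rim x = 12 mm, z = 11 mm. The ledge runs along the whole front of the rim, is 5 mm thick and overhangs the rim face, leaving a slot 11 mm high under it that is closed at the front by a riser at rim x = -2 mm.
- spindle_0 (a point): Foot of a steel spindle, on its axis at the level of the case's inner floor (6 mm above the bench). The spindle is 12 mm thick and stands 45 mm above this point, its top 8 mm tapered; the three are 76 mm apart in y. Any roll fits any spindle.
- spindle_1 (a point): Foot of a steel spindle, on its axis at the level of the case's inner floor (6 mm above the bench). The spindle is 12 mm thick and stands 45 mm above this point, its top 8 mm tapered; the three are 76 mm apart in y. Any roll fits any spindle.
- spindle_2 (a point): Foot of a steel spindle, on its axis at the level of the case's inner floor (6 mm above the bench). The spindle is 12 mm thick and stands 45 mm above this point, its top 8 mm tapered; the three are 76 mm apart in y. Any roll fits any spindle.
- roll_a: Roll of red strapping tape on a cardboard core, standing upright, 0.12 kg; may be absent. Origin: centre of its underside, z up along the core. Tape 60 mm across and 36 mm tall; the core is 26 mm across, 62 mm tall (so 26 mm of it stands above the tape, the place to grip) with a 17 mm through hole. When mounted its origin is at the foot of a spindle.
- roll_b: Roll of red strapping tape on a cardboard core, standing upright, 0.12 kg; may be absent. Origin: centre of its underside, z up along the core. Tape 60 mm across and 36 mm tall; the core is 26 mm across, 62 mm tall (so 26 mm of it stands above the tape, the place to grip) with a 17 mm through hole. When mounted its origin is at the foot of a spindle.
- roll_c: Roll of red strapping tape on a cardboard core, standing upright, 0.12 kg; may be absent. Origin: centre of its underside, z up along the core. Tape 60 mm across and 36 mm tall; the core is 26 mm across, 62 mm tall (so 26 mm of it stands above the tape, the place to grip) with a 17 mm through hole. When mounted its origin is at the foot of a spindle.
- core_a: Empty cardboard core, standing on a spindle at first, 0.03 kg; may be absent. 26 mm across, 62 mm tall with a 17 mm through hole. Origin: centre of its lower end, z up along the core.
- core_b: Empty cardboard core, standing on a spindle at first, 0.03 kg; may be absent. 26 mm across, 62 mm tall with a 17 mm through hole. Origin: centre of its lower end, z up along the core.
- core_c: Empty cardboard core, standing on a spindle at first, 0.03 kg; may be absent. 26 mm across, 62 mm tall with a 17 mm through hole. Origin: centre of its lower end, z up along the core.
- bin: Grey plastic waste bin for empty cores, fixed to the bench, open at the top: 110 mm square, 50 mm tall, walls and floor 4 mm. Origin: centre of its underside.
- cover: Loose yellow cover, 0.4 kg, flat underneath, lying on the bench at first. Origin: middle of its underside, right under the grip bar; x from lip to tab, z out of the top. Panel 130 mm (x -65 to 65) by 254 mm (y), 10 mm thick. Seated, its axes lie along the rim's, its origin 83 to 91 mm up the slope from the rim's origin. No catch or spring: it lies by its weight.
- cover_grip (a point): Middle of the black grip bar on the cover, 33 mm above the underside, straight over the cover's origin; axes as the cover's. The bar is 14 mm thick (in x), 90 mm long (in y), and stands from 10 to 42 mm above the underside.
- cover_lip (a point): Middle of the lower edge of the steel lip, on the underside (cover x = -85 mm); axes as the cover's. The lip is 5 mm thick, runs along the full 254 mm width and reaches from the panel at x = -65 to -85 mm.
- cover_tab (a point): End of the tab at the cover's upper edge, on the underside (cover x = 87 mm); axes as the cover's. The tab is 40 mm wide, 5 mm thick and stands out 22 mm from the panel.
- lock (a joint): Red locking carriage sliding on the back of the rim along rim +y: 0 m at its open stop, 0.10 m at its locked stop, where it sits mid-width and overhangs the cover's tab by 12 mm or more (its overhang starts at rim x = 155 mm, underside 11 mm off the rim face). From about 0.055 m on it is in the way of the tab. Friction about 2 N; it stays where left.
- lock_thumb (a point): Point in the locking carriage's thumb piece, an upright red fin 12 mm thick (along the slide), 22 mm deep, rising from 16 to 52 mm off the rim face; the point is on its centre at 38 mm. Axes as the rim's.
- frames: Bystander: two stacked wooden frames, 100 mm square, 48 mm tall, origin at the underside centre.
- glue: Bystander: white glue bottle, 56 mm across, 140 mm tall, origin at the underside centre.
- pot: Bystander: blue plastic cup, 72 mm across, 80 mm tall, origin at the underside centre.
- hammer: Bystander: hammer lying on the bench, 240 mm long, origin under its middle.
- wrench: Bystander: wrench lying on the bench, 160 mm long, origin under its middle.
Things that resemble listed ones, but are neither listed nor needed, are in the scene too. Leave any pink or white look-alike of the roll_c alone.

How it is judged:
By the outcome, as a careful person would: the job done as asked, in the order asked, and still so for the second after the job is handed in, with the robot touching nothing.
Of roll_a, roll_b, roll_c only 2 to 3 are there at a start; the rules pass over those that are not, and their reading is None.
Of core_a, core_b, core_c only 1 to 2 are there at a start; the rules pass over those that are not, and their reading is None.
At some moment in a run one of roll_a, roll_b, roll_c, cover may be knocked a few centimetres aside while the robot is not near it.
It also fails if it takes over 210 s, if anything falls off the work surface, if the arm or the gripper's body presses on something with over 40 N, if the wrist force passes 120 N, or if a joint passes its speed limit or range.

### The arm

A 6-joint arm with a two-finger parallel gripper is mounted at the origin on the work surface. World frame = base frame: x ahead of the robot, y to its left, z up, the work surface at z = 0. Lengths are in m, angles in rad, forces in N, time in s.
With the tool pointing down it reaches from about 0.25 to 0.775 m from the base axis. Payload 4 kg.
Tool frame: the origin (TCP) lies between the finger pads; the fingertips stand 14 mm ahead of it and the grasp point (between the pads) lies 5 mm behind it (nose_length is the distance from the TCP to the fingertips, in m); z points along the fingers, y is the line along which they close (so a half turn about z gives the same grasp; the last joint's range is limited). The gripper opens to 94 mm and grips with 3 to 60 N. Pads are 16 mm wide; open, the fingers measure 119 mm over their backs; the gripper's body (75 mm by 177 mm) begins 78 mm behind the grasp point.
Start: joints at [1.187, 0.087, 1.371, -0, 1.684, -0.103], TCP at [0.152, 0.528, 0.22] pointing down, gripper open.
Joint ranges: [-3.1, 3.1], [-0.76, 2.03], [0.27, 2.55], [-1.08, 4.22], [0.17, 2.65], [-2.57, 2.57]. Speed limits (rad/s): [2.79, 2.79, 3.14, 3.14, 3.14, 3.14].

### API

Orientations are given as [roll, pitch, yaw] about the fixed x, y, z axes, in that order (R = Rz(yaw) Ry(pitch) Rx(roll)).
In Python, from bench import * gives the robot as it stands.
- The arm moves only by the tool move_arm, never from a script. Its argument "steps" is one flat list of numbers, 7 for each row, row after row: the turn, a rotation vector about the world's x, y, z in rad, then the shift along the world's x, y, z in m, then the opening, from 0 (shut) to 1 (fully open). A call has 1 to 12 rows; each row is the pose to reach, as a shift and turn from the pose commanded when the call began; what a row does not reach only later rows make up. A row lasts 1/10 s, in which the tool goes at most 50 mm and 8.59 degrees, less where a joint would pass 70% of its speed; a pose out of reach is approached as far as the arm can. A call with a gripper value outside its range is refused whole. The fingers move at their own pace and stop on an object; the grip force is fixed at half the most. Time passes only in rows, so rows that repeat a pose let the fingers close. It gives the time, the measured TCP pose, the force, the opening and the grip force at its end, in the units of the state.
- get_obs(): the state, without advancing time (a new reading comes with each control period).
- snapshot(name): name is "scene" or "top" or "wrist"; returns (picture, depth): 480x640x3 uint8, red, green, blue; 480x640 float32, m along the optical axis (not along the pixel's ray), 0 where there is no reading.
- camera_model(name): a dict with "fx", "fy", "cx", "cy" (pixels), "k1" (the pictures are not rectified: a ray, as slopes to the right and down, at radius r is drawn at 1 + k1 r^2 times it, then the intrinsics apply), "rvec" (rotation vector, rad) and "tvec" (3), from world to camera coordinates, as OpenCV has them. Camera axes: x right, y down, z forward; pixel columns grow to the right and rows downward; lengths in m; the calibration is good to about 2 mm. A picture is of the moment at which its call begins: read the wrist's pose just before it. camera_model takes no time and is no camera call; for the wrist camera it gives the pose at the moment of the call.
- close_job(): hands the job in; it is judged then, once.
Trained networks look in the newest picture that a camera, given by its name, has taken for a name from the list of things; names that differ only in an ending like _2 or _b are one class to them, and where a whole thing is asked for, a point or a joint stands for the part that bears it (a point fixed in the world has none). Each returns a list of dicts, best first, with "score" (0 to 1); they miss things now and then, are a little off and sometimes report something else, mostly with a low value. They report only what shows in the picture. A call takes as long as a camera call. They do not tell look-alikes from the thing itself.
- silhouettes(camera, target): "pixels" (480x640 bool, what is visible of it) and "uv" ([column, row] in pixels, amid what is visible of it).
- spot_point(camera, target): "uv" ([column, row] in pixels: a listed point, or the origin of a listed thing).
The state is a dict: "time": time; "joint_positions": joint angles; "qvel": joint speeds; "joint_torque": joint torques, N m; "tool_pos": TCP position; "ee_rot": TCP orientation; "wrist_force": force on the tool from outside, world axes, zero at the start; "wrist_torque": the same for the moment, N m; "width": finger opening in m; "finger_force": force on a finger pad.
Only numpy, scipy, OpenCV 4.12 (cv2) and the standard library are available. Lean on these libraries where they do the work, as an engineer would, in place of code of your own. Each camera call takes 0.05 s, during which the arm holds its last target. There are 200 camera calls.

## Working session

There is one attempt and no reset: what is moved stays moved. The work goes in short steps, Python scripts to look and compute and a tool call to move; the robot and the scene stay as the last step left them, time stands still between calls to the robot, and variables do not carry over. Pictures are saved under pics/ and viewed, at most 14 in all, crops included, and the job is handed in when it is done.

Besides the shell and the picture viewer there is one more tool, called after ">>>" as name(argument=value, ...) on one line, values as JSON. move_arm: Moves the arm, as the interface text tells. Its arguments: {"type":"object","properties":{"steps":{"type":"array"}},"required":["steps"]}

```bash
ls; mkdir -p pics
cat > h.py <<'E'
from bench import *
import numpy as np, cv2
from scipy.spatial.transform import Rotation as R
def save(n,img): cv2.imwrite('pics/'+n+'.png',cv2.cvtColor(img,cv2.COLOR_RGB2BGR))
def cam(n):
    m=camera_model(n); return m,R.from_rotvec(np.ravel(m['rvec'])).as_matrix(),np.ravel(m['tvec'])
def rays(m,uv):
    uv=np.atleast_2d(uv).astype(float); d=np.c_[(uv[:,0]-m['cx'])/m['fx'],(uv[:,1]-m['cy'])/m['fy']]
    s=d.copy()
    for _ in range(10): s=d/(1+m['k1']*(s**2).sum(1,keepdims=True))
    return np.c_[s,np.ones(len(s))]
def pix2w(c,uv,depth=None,z=None):
    m,Rc,t=c; r=rays(m,uv)
    if z is not None:
        o=-Rc.T@t; d=r@Rc; return o+d*((z-o[2])/d[:,2])[:,None]
    return (r*np.asarray(depth)[:,None]-t)@Rc
def w2pix(c,P):
    m,Rc,t=c; q=np.atleast_2d(P)@Rc.T+t; s=q[:,:2]/q[:,2:]; s=s*(1+m['k1']*(s**2).sum(1,keepdims=True))
    return s*[m['fx'],m['fy']]+[m['cx'],m['cy']]
def cloud(c,dep,mask):
    v,u=np.nonzero(mask&(dep>0)); return pix2w(c,np.c_[u,v],dep[v,u])
E
python3 - <<'E'
from h import *
for n in ['top','scene']:
    im,d=snapshot(n); save(n+'0',im); c=cam(n); print(n,-c[1].T@c[2]); np.savez('/tmp/'+n,im=im,d=d)
    for t in ['case','roll_a','core_a','bin','cover','lock','frames','glue','pot']:
        for s in silhouettes(n,t):
            if s['score']>.3:
                P=cloud(c,d,s['pixels']); print(t,round(s['score'],2),np.round(s['uv']),s['pixels'].sum(),np.round(np.median(P,0),3) if len(P) else '')
    for t in ['case','rim','ledge','spindle_0','cover','cover_grip','cover_lip','cover_tab','lock_thumb']:
        for s in spot_point(n,t):
            if s['score']>.3: print('pt',t,round(s['score'],2),np.round(s['uv'],1))
print(get_obs())
E
```

```text
pics
top [ 0.29591527 -0.10431271  1.40766215]
case 0.6 [281. 243.] 9256 [ 0.586 -0.023  0.044]
roll_a 0.93 [507. 309.] 511 [ 0.384 -0.591  0.036]
roll_a 0.86 [415. 288.] 439 [ 0.446 -0.364  0.036]
roll_a 0.74 [417. 256.] 453 [ 0.536 -0.371  0.036]
roll_a 0.68 [456. 242.] 422 [ 0.568 -0.479  0.037]
roll_a 0.66 [368. 294.] 471 [ 0.441 -0.25   0.036]
roll_a 0.66 [361. 168.] 462 [ 0.78  -0.245  0.036]
roll_a 0.64 [455. 287.] 461 [ 0.445 -0.469  0.036]
bin 0.74 [378. 208.] 2055 [ 0.67  -0.285  0.006]
cover 0.74 [152. 278.] 5514 [0.503 0.321 0.01 ]
lock 0.89 [291. 209.] 334 [ 0.647 -0.061  0.123]
lock 0.31 [150. 275.] 5507 [0.503 0.321 0.01 ]
frames 0.57 [175. 172.] 1105 [0.748 0.257 0.043]
glue 0.67 [430. 208.] 552 [ 0.645 -0.399  0.093]
glue 0.62 [282. 239.] 8954 [ 0.587 -0.023  0.042]
pot 0.61 [315. 167.] 706 [ 0.788 -0.114  0.042]
pt case 0.63 [285.2 251.7]
pt rim 0.76 [281.7 278.1]
pt rim 0.36 [426.6 212.9]
pt ledge 0.7 [284.7 279.3]
pt ledge 0.66 [177.8 186.1]
pt spindle_0 0.81 [308.3 250. ]
pt spindle_0 0.55 [255.3 254.6]
pt cover 0.7 [153.9 278. ]
pt cover_grip 0.93 [145.7 276.3]

[... 1585 characters left out ...]
, 'joint_positions': array([ 1.18687813e+00,  8.72398027e-02,  1.37070106e+00,  2.64823343e-06,
        1.68360940e+00, -1.03062621e-01]), 'qvel': array([-6.74722706e-04, -1.49217827e-03,  2.79922047e-03, -1.83842377e-03,
        3.21706225e-05, -6.67010976e-04]), 'joint_torque': array([ 3.32408135e-04, -3.40032542e+01, -3.02589583e+01,  7.17098918e-02,
        2.37601739e-02, -1.35071517e-05]), 'tool_pos': array([0.15243778, 0.52847017, 0.21948356]), 'ee_rot': array([3.14155021e+00, 1.74409559e-06, 2.86073738e+00]), 'wrist_force': array([-0.40254086,  0.00740084, -0.3306119 ]), 'wrist_torque': array([-0.01190071, -0.02377456, -0.03340675]), 'finger_force': 0.0, 'width': 0.09416341515599692}
```

Run:
```python
from h import *
a=np.load('/tmp/top.npz')['im'];save('t1',cv2.resize(a[120:360,90:550],None,fx=1.7,fy=1.7,interpolation=cv2.INTER_CUBIC))
a=np.load('/tmp/scene.npz')['im'];save('s1',cv2.resize(a[130:430,100:500],None,fx=2,fy=2,interpolation=cv2.INTER_CUBIC))
```

```text
(no output)
```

View pics/t1.png

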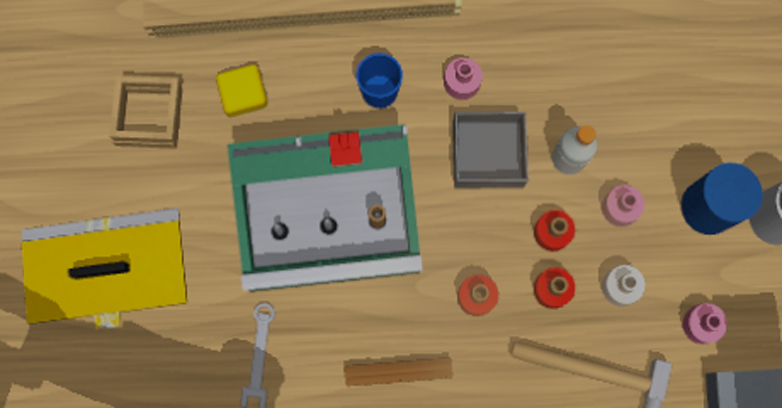

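View pics/s1.png

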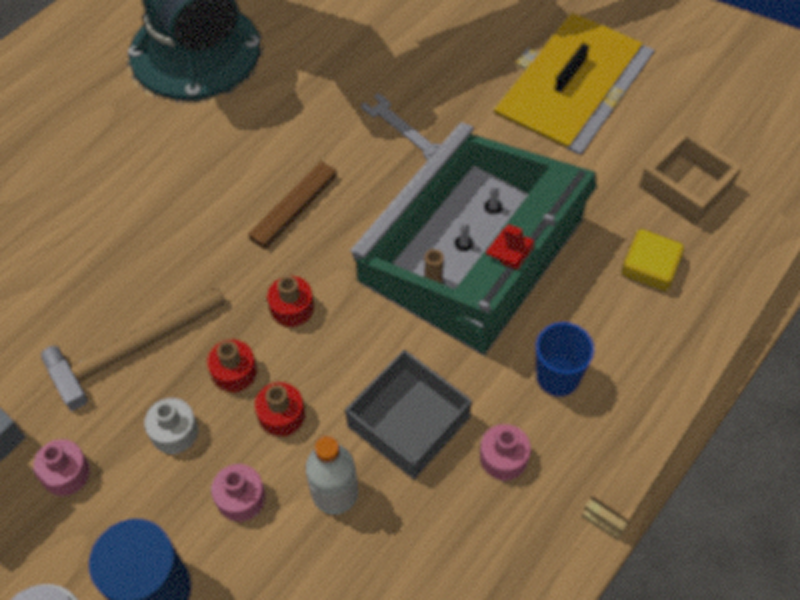

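Rolls candidates (top px): red (368,294), red (415,288), red (417,256); look-alikes: white (455,287), pink (456,242), (361,168), (507,309) – left alone. The single core is on the right spindle (≈312,246). The cover's steel lip faces away from the robot, so it must be turned half round. The red carriage is at (291,209), partly closed.

>>> move_arm(steps=[0, 0, 0.37, 0.3, -0.45, 0.14, 1, 0, 0, 0.37, 0.3, -0.45, 0.14, 1, 0, 0, 0.37, 0.3, -0.45, 0.14, 1, 0, 0, 0.37, 0.3, -0.45, 0.14, 1, 0, 0, 0.37, 0.3, -0.45, 0.14, 1, 0, 0, 0.37, 0.3, -0.45, 0.14, 1, 0, 0, 0.37, 0.3, -0.45, 0.14, 1, 0, 0, 0.37, 0.3, -0.45, 0.14, 1, 0, 0, 0.37, 0.3, -0.45, 0.14, 1, 0, 0, 0.37, 0.3, -0.45, 0.14, 1, 0, 0, 0.37, 0.3, -0.45, 0.14, 1, 0, 0, 0.37, 0.3, -0.45, 0.14, 1])

```text
time: 3.1
tool_pos: [0.4545, 0.0749, 0.3602]
ee_rot: [-3.14, 0.002, -3.058]
wrist_force: [1.5, 0.1, 0.0]
width: 0.094
finger_force: 0.0
```

Run:
```python
from h import *
c=cam('wrist'); im,d=snapshot('wrist'); save('w1',im); np.savez('/tmp/w1',im=im,d=d)
o=get_obs(); print(o['tool_pos'],o['ee_rot'],o['joint_positions'],'cam',-c[1].T@c[2],'\n',c[1])
print((d>0).mean(),c[0]['fx'])
```

```text
[0.45449144 0.07518148 0.35996992] [-3.14041218e+00  1.14840697e-03 -3.05808104e+00] [ 4.15910015e-02 -9.74452054e-02  1.27773266e+00 -1.22281398e-03
  1.96010807e+00 -1.61318106e+00] cam [0.36957762 0.06900356 0.52648878] 
 [[-8.31038391e-02  9.96540837e-01 -3.35968262e-04]
 [ 9.54924261e-01  7.97297378e-02  2.85941997e-01]
 [ 2.84979663e-01  2.34420535e-02 -9.58246869e-01]]
0.99611328125 406.2865140877364
```

View pics/w1.png

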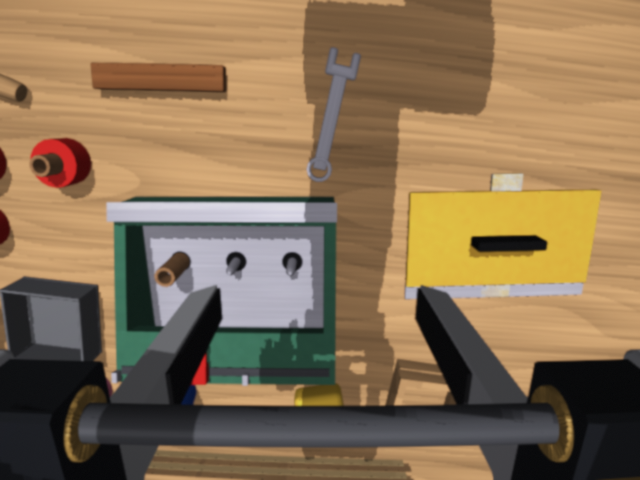

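Wrist view: case at (225,290), core leaning in view at (172,268), bare spindles (235,262), (292,262), cover (502,240) with tab at (507,182) toward the robot, roll at (60,163), and the fingers hide the carriage at (200,370).

Run:
```python
from h import *
z=np.load('/tmp/w1.npz'); im,d=z['im'],z['d']; c=cam('wrist')
V,U=np.mgrid[:480,:640]; P=pix2w(c,np.c_[U.ravel(),V.ravel()],d.ravel()).reshape(480,640,3)
def fit(m,name):
    q=P[m][:,:2]; r=cv2.minAreaRect(q.astype(np.float32)*1000); print(name,m.sum(),np.round(r[0],1),np.round(r[1],1),round(r[2],2), 'z',np.round(np.percentile(P[m][:,2],[5,50,95]),4))
    return r
g=(V>150)&(V<395)&(U>95)&(U<345)
floor=g&(abs(P[...,2]-.006)<.004)&(U>140)&(U<330)&(V>215)&(V<335)
print('floor med',np.median(P[floor][:,2]))
# spindles
for (u0,u1) in [(155,200),(215,255),(275,310)]:
    m=(U>=u0)&(U<u1)&(V>235)&(V<292)&(P[...,2]>.03)&(P[...,2]<.09); p=P[m]; t=p[p[:,2]>p[:,2].max()-.006]; print('sp',m.sum(),np.round(p.mean(0),4),np.round(t.mean(0),4),p[:,2].max())
hsv=cv2.cvtColor(im,cv2.COLOR_RGB2HSV)
# ledge
m=(U>105)&(U<340)&(V>195)&(V<225)&(hsv[...,1]<60)&(P[...,2]>.06)&(P[...,2]<.1); fit(m,'ledge')
green=g&(hsv[...,0]>60)&(hsv[...,0]<95)&(hsv[...,1]>80)&(V<395)
p=P[green&(P[...,2]>.05)]; print('green high',len(p))
allc=P[g&(P[...,2]>.05)&(P[...,2]<.125)&~((U>185)&(U<222)&(V>280))]
r=cv2.minAreaRect(allc[:,:2].astype(np.float32)*1000); print('case>50mm',r)
yel=(U>395)&(V>180)&(V<305)&(hsv[...,0]>20)&(hsv[...,0]<35)&(hsv[...,1]>150); yel&=P[...,2]<.03
fit(yel,'cover panel')
tab=(U>480)&(U<535)&(V>165)&(V<186)&(P[...,2]>.003);fit(tab,'tab')
bar=(U>460)&(U<560)&(V>225)&(V<260)&(P[...,2]>.025);fit(bar,'bar')
# top cam: lock & rolls
z=np.load('/tmp/top.npz'); im,d=z['im'],z['d']; c=cam('top'); P=pix2w(c,np.c_[U.ravel(),V.ravel()],d.ravel()).reshape(480,640,3)
m=(U>270)&(U<315)&(V>190)&(V<225)&(im[...,0]>120)&(im[...,1]<60); fit(m,'lock'); p=P[m&(P[...,2]>.135)]; print(len(p),p.mean(0),p.max(0),p.min(0))
for s in [(368,294),(415,288),(417,256)]:
    w=(abs(U-s[0])<20)&(abs(V-s[1])<20); q=P[w&(P[...,2]>.055)]; fit(w&(abs(P[...,2]-.036)<.004),'tape'); print('coretop',len(q),q.mean(0) if len(q) else 0)
```

```text
floor med 0.006803927192031484
sp 617 [ 0.5616 -0.1007  0.0563] [ 0.5635 -0.1022  0.0681] 0.07071127266914834
sp 105 [ 0.5555 -0.0261  0.0433] [ 0.5569 -0.0267  0.0503] 0.0533250755401138
sp 99 [0.5493 0.049  0.0439] [0.5508 0.0486 0.0499] 0.05336988137647446
ledge 4734 [477.9 -33.9] [ 27.7 264.9] 4.58 z [0.0654 0.0764 0.0794]
green high 10483
case>50mm ((570.499267578125, -26.6832275390625), (213.44873046875, 265.3529357910156), 4.482475757598877)
cover panel 15812 [495.9 326.8] [129.4 254.9] 6.01 z [0.0095 0.011  0.0126]
tab 394 [401.2 210.2] [287.3  29.6] 83.26 z [0.0035 0.0061 0.0078]
bar 1009 [452.8 212.8] [327.6  51.6] 68.84 z [0.0277 0.0423 0.0443]
lock 309 [486.4 -72.2] [384.4  42.4] 3.83 z [0.1152 0.1234 0.1601]
47 [ 0.64322663 -0.06142741  0.18474142] [ 0.66227283 -0.05405158  1.40766215] [ 0.29591527 -0.10431271  0.14302563]
tape 282 [ 443.  -251.3] [56.7 59.2] 86.45 z [0.0327 0.0359 0.0395]
coretop 60 [ 0.4228164  -0.23168914  0.2414975 ]
tape 273 [ 449.  -368.6] [55.2 58.9] 85.77 z [0.0328 0.0362 0.0394]
coretop 60 [ 0.42862292 -0.33337718  0.24031971]
tape 258 [ 538.3 -374.8] [58.2 55.6] 15.31 z [0.0327 0.0356 0.0391]
coretop 50 [ 0.51855477 -0.35286948  0.16931548]
```

```bash
cat >> h.py <<'E'
psi=0.08; CO=np.array([.558,-.027,0])
CR=R.from_euler('z',psi).as_matrix(); RR=CR@R.from_euler('y',-.26).as_matrix(); RO=CO+CR@[-.08,0,.06]
rim2w=lambda p: RO+np.asarray(p)@RR.T
w2rim=lambda p: (np.asarray(p)-RO)@RR
E
python3 - <<'E'
from h import *
V,U=np.mgrid[:480,:640]
for n in ['top','scene']:
    z=np.load(f'/tmp/{n}.npz'); im,d=z['im'],z['d']; c=cam(n); P=pix2w(c,np.c_[U.ravel(),V.ravel()],d.ravel()).reshape(480,640,3)
    u,v=w2pix(c,rim2w([.175,-.04,.03]))[0]
    m=(abs(U-u)<25)&(abs(V-v)<25)&(d>0)&(im[...,0]>100)&(im[...,1]<60)
    q=w2rim(P[m]); print(n,u,v,m.sum(),'all',np.round(np.percentile(q,[2,50,98],axis=0),4).tolist())
    t=q[(q[:,2]>.03)&(q[:,2]<.07)]; print('fin',len(t),np.round(np.percentile(t,[5,50,95],axis=0),4).tolist())
    s=w2pix(c,CO+(CR@np.array([[0,-.076,.051],[0,0,.051],[0,.076,.051]]).T).T); print('spindle tops px',s)
    for k in [(.38,-.25)]: pass
    for ctr in [(.443,-.251),(.449,-.3686),(.5383,-.3748)]:
        m=(d>0)&(np.hypot(P[...,0]-ctr[0],P[...,1]-ctr[1])<.04)&(P[...,2]>.056)&(P[...,2]<.075); print(m.sum(),P[m].mean(0))
print(rim2w([.176,-.1,.038]),rim2w([.176,0,.038]))
E
```

```text
top 292.2797005808722 208.97845125852953 314 all [[0.1589, -0.0621, 0.0014], [0.1801, -0.0419, 0.0175], [0.2012, -0.0209, 0.054]]
fin 46 [[0.1797, -0.0461, 0.0466], [0.1893, -0.0408, 0.0519], [0.1987, -0.0355, 0.0554]]
spindle tops px [[311.00580314 246.53650133]
 [281.41076049 249.86967975]
 [251.84234475 253.19593918]]
52 [ 0.44233965 -0.25128551  0.06208756]
50 [ 0.44913942 -0.36892879  0.06094481]
44 [ 0.53790157 -0.37440765  0.06190623]
scene 352.3963177844156 246.84169494089704 197 all [[0.1589, -0.066, 0.0107], [0.1837, -0.0496, 0.0156], [0.2035, -0.0264, 0.0513]]
fin 37 [[0.1813, -0.0497, 0.0425], [0.1909, -0.0452, 0.0494], [0.2019, -0.0379, 0.0517]]
spindle tops px [[316.63086792 259.83814457]
 [332.25515063 240.33009301]
 [347.09140593 221.80118016]]
50 [ 0.44477041 -0.25441598  0.05990541]
53 [ 0.45117323 -0.37248985  0.06019649]
56 [ 0.53990187 -0.37894271  0.060368  ]
[ 0.64605017 -0.12026178  0.141969  ] [ 0.6380587  -0.02058161  0.141969  ]
```

>>> move_arm(steps=[0, 0, 0, 0.2, -0.1, -0.12, 0, 0, 0, 0, 0.2, -0.1, -0.12, 0, 0, 0, 0, 0.2, -0.1, -0.12, 0, 0, 0, 0, 0.2, -0.1, -0.12, 0, 0, 0, 0, 0.2, -0.1, -0.12, 0, 0, 0, 0, 0.2, -0.1, -0.12, 0, 0, 0, 0, 0.2, -0.1, -0.12, 0, 0, 0, 0, 0.2, -0.1, -0.16, 0, 0, 0, 0, 0.2, -0.1, -0.19, 0, 0, 0, 0, 0.2, -0.1, -0.208, 0, 0, 0, 0, 0.2, -0.1, -0.208, 0, 0, 0, 0, 0.2, -0.1, -0.208, 0])

```text
time: 4.35
tool_pos: [0.6523, -0.0202, 0.1545]
ee_rot: [-3.141, 0.003, -3.051]
wrist_force: [-0.1, -0.8, 0.7]
width: 0.0021
finger_force: 0.0
```

>>> move_arm(steps=[0, 0, 0, 0.001, -0.01, 0, 0, 0, 0, 0, 0.002, -0.02, 0, 0, 0, 0, 0, 0.0025, -0.03, 0, 0, 0, 0, 0, 0.003, -0.038, 0, 0, 0, 0, 0, 0.0035, -0.046, 0, 0, 0, 0, 0, 0.004, -0.054, 0, 0, 0, 0, 0, 0.005, -0.062, 0, 0, 0, 0, 0, 0.0055, -0.07, 0, 0, 0, 0, 0, 0.006, -0.076, 0, 0, 0, 0, 0, 0.006, -0.08, 0, 0])

```text
time: 5.35
tool_pos: [0.6587, -0.1022, 0.1514]
ee_rot: [3.142, 0.0, -3.053]
wrist_force: [1.6, 1.8, 1.0]
width: 0.0004
finger_force: 1.1
```

>>> move_arm(steps=[0, 0, 0, 0.0005, -0.004, 0, 0, 0, 0, 0, 0.001, -0.008, 0, 0, 0, 0, 0, 0.001, -0.008, 0, 0])

```text
time: 5.65
tool_pos: [0.6587, -0.1031, 0.1514]
ee_rot: [3.129, -0.001, -3.048]
wrist_force: [-3.0, 14.9, 3.6]
width: 0.0004
finger_force: 7.6
```

>>> move_arm(steps=[0, 0, 0, 0, 0.02, 0, 0, 0, 0, 0, 0, 0.02, 0.04, 0, 0, 0, 0, 0, 0.02, 0.06, 0, 0, 0, 0, -0.04, 0.015, 0.06, 0.2, 0, 0, 0, -0.08, 0.01, 0.06, 0.42, 0, 0, 0, -0.097, 0.01, 0.03, 0.42, 0, 0, 0, -0.097, 0.01, -0.02, 0.42, 0, 0, 0, -0.097, 0.01, -0.02, 0.42, 0, 0, 0, -0.097, 0.01, -0.02, 0.42])

```text
time: 6.55
tool_pos: [0.5617, -0.0996, 0.1307]
ee_rot: [3.141, -0.003, -3.052]
wrist_force: [0.4, 0.0, -0.4]
width: 0.0392
finger_force: 0.0
```

Run:
```python
from h import *
o=get_obs(); c=cam('wrist'); im,d=snapshot('wrist'); print(o['tool_pos'],o['width'])
V,U=np.mgrid[:480,:640]; P=pix2w(c,np.c_[U.ravel(),V.ravel()],d.ravel()).reshape(480,640,3)
m=(d>0)&(np.hypot(P[...,0]-.564,P[...,1]+.1025)<.025)&(P[...,2]>.05)&(P[...,2]<.074); t=m&(P[...,2]>.064); print(m.sum(),P[t].mean(0),P[t].min(0),P[t].max(0))
for t in [(.558,-.027),(.552,.049)]:
    m=(d>0)&(np.hypot(P[...,0]-t[0],P[...,1]-t[1])<.02)&(P[...,2]>.047)&(P[...,2]<.056); print(m.sum(),P[m].mean(0))
save('w2',im)
```

```text
[ 0.56166745 -0.0996131   0.13069315] 0.03916699916406679
1431 [ 0.56324717 -0.1034056   0.06844545] [ 0.55101787 -0.11610776  0.06400562] [ 0.57679956 -0.09063075  0.07084127]
141 [ 0.55731521 -0.02899694  0.04997571]
137 [0.55128173 0.0464795  0.0494136 ]
```

View pics/w2.png

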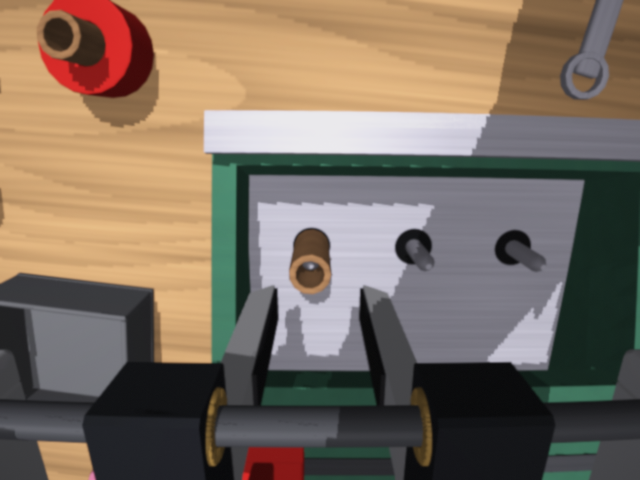

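Wrist view: core at (311,265) centred between the fingers; spindles at (414,247),(513,247) are bare; the carriage (275,460) is at its right end.

>>> move_arm(steps=[0, 0, 0, 0.002, -0.004, -0.03, 0.42, 0, 0, 0, 0.002, -0.004, -0.06, 0.42, 0, 0, 0, 0.002, -0.004, -0.076, 0.42, 0, 0, 0, 0.002, -0.004, -0.076, 0.42, 0, 0, 0, 0.002, -0.004, -0.076, 0, 0, 0, 0, 0.002, -0.004, -0.076, 0, 0, 0, 0, 0.002, -0.004, -0.076, 0, 0, 0, 0, 0.002, -0.004, -0.076, 0, 0, 0, 0, 0.002, -0.004, -0.04, 0, 0, 0, 0, 0.002, -0.004, 0.01, 0, 0, 0, 0, 0.002, -0.004, 0.05, 0, 0, 0, 0, 0.002, -0.004, 0.07, 0])

```text
time: 7.8
tool_pos: [0.566, -0.1039, 0.2072]
ee_rot: [-3.139, 0.007, -3.052]
wrist_force: [-0.2, -0.5, -1.6]
width: 0.0255
finger_force: 30.0
```

>>> move_arm(steps=[0, 0, 0, 0.03, -0.045, 0.01, 0, 0, 0, 0, 0.06, -0.09, 0.01, 0, 0, 0, 0, 0.09, -0.135, 0.01, 0, 0, 0, 0, 0.102, -0.179, 0.01, 0, 0, 0, 0, 0.102, -0.179, -0.03, 0, 0, 0, 0, 0.102, -0.179, -0.08, 0, 0, 0, 0, 0.102, -0.179, -0.127, 0, 0, 0, 0, 0.102, -0.179, -0.127, 0, 0, 0, 0, 0.102, -0.179, -0.127, 0.6, 0, 0, 0, 0.102, -0.179, -0.127, 0.6, 0, 0, 0, 0.102, -0.179, -0.08, 0.6, 0, 0, 0, 0.102, -0.179, -0.03, 0.6])

```text
time: 9.0
tool_pos: [0.6666, -0.2823, 0.1748]
ee_rot: [-3.141, 0.001, -3.052]
wrist_force: [0.8, -0.3, 0.4]
width: 0.0544
finger_force: 0.0
```

```bash
sed -i 's/CO=np.array(\[.558,-.027,0\])/CO=np.array([.558,-.0285,0])/' h.py
cat >> h.py <<'E'
def rolls(n='top'):
    im,d=snapshot(n); c=cam(n); out=[]
    V,U=np.mgrid[:480,:640]; P=pix2w(c,np.c_[U.ravel(),V.ravel()],d.ravel()).reshape(480,640,3)
    hsv=cv2.cvtColor(im,cv2.COLOR_RGB2HSV); m=((hsv[...,0]<6)|(hsv[...,0]>174))&(hsv[...,1]>190)&(hsv[...,2]>70)&(d>0)&(P[...,2]<.09)
    k,l,st,_=cv2.connectedComponentsWithStats(m.astype(np.uint8))
    for i in range(1,k):
        if st[i,4]>60:
            q=P[(l==i)&(P[...,2]>.033)]; 
            if len(q)<20: continue
            (ctr),r=cv2.minEnclosingCircle(q[:,:2].astype(np.float32)); ctr=np.array(ctr)
            t=(d>0)&(np.hypot(P[...,0]-ctr[0],P[...,1]-ctr[1])<.04)&(P[...,2]>np.median(q[:,2])+.02)&(P[...,2]<np.median(q[:,2])+.04)
            print(n,'roll ctr',np.round(ctr,4),'r',round(r,4),'z',round(float(np.median(q[:,2])),4),'core',t.sum(),np.round(P[t].mean(0),4) if t.sum() else '')
    return im,d,c,P
E
python3 - <<'E'
from h import *
o=get_obs(); print(o['tool_pos'],o['width'])
im,d,c,P=rolls('top'); save('t2',im[140:350,250:500])
w=(abs(P[...,0]-.668)<.045)&(abs(P[...,1]+.283)<.045)&(d>0); print('bin z>12mm',(P[w][:,2]>.012).sum(),np.median(P[w&(P[...,2]>.012)&(P[...,2]<.045)],0))
E
```

```text
[ 0.66656871 -0.28234203  0.17480138] 0.054387455274632825
top roll ctr [ 0.5371 -0.3743] r 0.029 z 0.0364 core 47 [ 0.5378 -0.3746  0.0622]
top roll ctr [ 0.4483 -0.3683] r 0.0295 z 0.037 core 48 [ 0.4494 -0.3697  0.0622]
bin z>12mm 3707 [ 0.67007133 -0.28598361  0.03035233]
```

>>> move_arm(steps=[0, 0, 0, -0.04, -0.03, 0.01, 0.6, 0, 0, 0, -0.08, -0.06, 0.01, 0.6, 0, 0, 0, -0.12, -0.09, 0.01, 0.6, 0, 0, 0, -0.129, -0.092, -0.02, 0.6, 0, 0, 0, -0.129, -0.092, -0.04, 0.6, 0, 0, 0, -0.129, -0.092, -0.04, 0.6, 0, 0, 0, -0.129, -0.092, -0.04, 0.6])

```text
time: 9.75
tool_pos: [0.5386, -0.3752, 0.135]
ee_rot: [-3.138, 0.004, -3.052]
wrist_force: [0.5, -0.6, 0.5]
width: 0.0568
finger_force: 0.0
```

Run:
```python
from h import *
o=get_obs(); print(o['tool_pos'],o['width'])
im,d,c,P=rolls('wrist'); save('w3',im)
```

```text
[ 0.53862369 -0.3751995   0.13497277] 0.05679123106250932
wrist roll ctr [ 0.4482 -0.3686] r 0.0293 z 0.0374 core 953 [ 0.4477 -0.3684  0.0631]
wrist roll ctr [ 0.4414 -0.2522] r 0.0299 z 0.0374 core 1183 [ 0.441  -0.2524  0.0624]
wrist roll ctr [ 0.536 -0.375] r 0.0296 z 0.0374 core 872 [ 0.5357 -0.3749  0.0626]
```

View pics/w3.png

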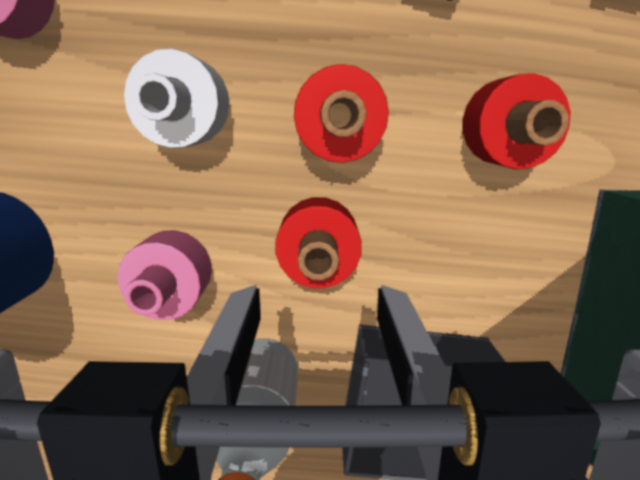

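>>> move_arm(steps=[0, 0, 0, -0.002, 0, -0.04, 0.6, 0, 0, 0, -0.002, 0, -0.07, 0.6, 0, 0, 0, -0.002, 0, -0.081, 0.6, 0, 0, 0, -0.002, 0, -0.081, 0.6, 0, 0, 0, -0.002, 0, -0.081, 0, 0, 0, 0, -0.002, 0, -0.081, 0, 0, 0, 0, -0.002, 0, -0.081, 0, 0, 0, 0, -0.002, 0, -0.081, 0, 0, 0, 0, -0.002, 0, -0.04, 0, 0, 0, 0, -0.002, 0, 0, 0, 0, 0, 0, -0.002, 0, 0.045, 0, 0, 0, 0, -0.002, 0, 0.085, 0])

```text
time: 11.0
tool_pos: [0.5353, -0.3744, 0.2186]
ee_rot: [-3.141, 0.0, -3.052]
wrist_force: [-0.6, 0.0, -1.6]
width: 0.025
finger_force: 30.0
```

>>> move_arm(steps=[0, 0, 0, 0.001, 0.04, 0, 0, 0, 0, 0, 0.003, 0.085, 0, 0, 0, 0, 0, 0.005, 0.13, 0, 0, 0, 0, 0, 0.007, 0.175, 0, 0, 0, 0, 0, 0.009, 0.22, 0, 0, 0, 0, 0, 0.011, 0.265, 0, 0, 0, 0, 0, 0.013, 0.31, 0, 0, 0, 0, 0, 0.015, 0.355, 0, 0, 0, 0, 0, 0.016, 0.4, 0, 0, 0, 0, 0, 0.016, 0.422, 0, 0, 0, 0, 0, 0.016, 0.422, -0.04, 0, 0, 0, 0, 0.016, 0.422, -0.04, 0])

```text
time: 12.2
tool_pos: [0.5476, 0.0485, 0.1705]
ee_rot: [3.14, -0.012, -3.051]
wrist_force: [-1.5, -0.3, -2.4]
width: 0.0254
finger_force: 30.0
```

```bash
cat >> h.py <<'E'
def near(P,d,x,y,r,z0,z1):
    m=(d>0)&(np.hypot(P[...,0]-x,P[...,1]-y)<r)&(P[...,2]>z0)&(P[...,2]<z1)
    print('near',m.sum(),np.round(P[m].mean(0),4) if m.sum() else ''); return m
E
python3 - <<'E'
from h import *
o=get_obs(); print(o['tool_pos'],o['ee_rot'],o['width'])
im,d,c,P=rolls('wrist'); save('w4',im)
near(P,d,.558,-.0285,.02,.047,.056);near(P,d,.564,-.104,.02,.047,.056);near(P,d,.552,.047,.02,.04,.056)
E
```

```text
[0.54755335 0.04849395 0.17052188] [ 3.14033728 -0.01199724 -3.05052292] 0.025372987372767667
near 172 [ 0.5587 -0.0275  0.0508]
near 183 [ 0.5646 -0.1023  0.0508]
near 0
```

>>> move_arm(steps=[0, 0, 0, 0.001, 0, -0.03, 0, 0, 0, 0, 0.001, 0, -0.055, 0, 0, 0, 0, 0.001, 0, -0.055, 0, 0, 0, 0, 0.001, 0, -0.055, 0, 0, 0, 0, 0.001, 0, -0.055, 0])

```text
time: 12.75
tool_pos: [0.554, 0.047, 0.1242]
ee_rot: [-3.141, 0.004, -3.053]
wrist_force: [-0.2, 0.1, -0.8]
width: 0.0255
finger_force: 30.0
```

Run:
```python
from h import *
o=get_obs(); print(o['tool_pos'],o['ee_rot'],o['width'],o['wrist_force'])
im,d,c,P=rolls('wrist')
m=near(P,d,.5525,.0477,.022,o['tool_pos'][2]+.0,.2)
t=o['tool_pos']; q=P[(np.hypot(P[...,0]-t[0],P[...,1]-t[1])<.05)&(P[...,2]>.08)&(P[...,2]<.1)&(d>0)&(im[...,0]>100)&(im[...,1]<60)]
if len(q): print('tape',cv2.minEnclosingCircle(q[:,:2].astype(np.float32)),len(q))
```

```text
[0.55398849 0.04702113 0.12423642] [-3.14126053  0.00421964 -3.05316282] 0.025486753791120118 [-0.18753946  0.08430464 -0.833956  ]
wrist roll ctr [0.5361 0.0449] r 0.0228 z 0.0852 core 5608 [0.5412 0.047  0.1119]
near 7810 [0.5476 0.0472 0.156 ]
tape ((0.5342487096786499, 0.0308754350990057), 0.012376861646771431) 334
```

>>> move_arm(steps=[0, 0, 0, -0.0015, 0.0005, -0.01, 0, 0, 0, 0, -0.0015, 0.0005, -0.02, 0, 0, 0, 0, -0.0015, 0.0005, -0.03, 0, 0, 0, 0, -0.0015, 0.0005, -0.04, 0, 0, 0, 0, -0.0015, 0.0005, -0.05, 0, 0, 0, 0, -0.0015, 0.0005, -0.057, 0, 0, 0, 0, -0.0015, 0.0005, -0.063, 0, 0, 0, 0, -0.0015, 0.0005, -0.065, 0, 0, 0, 0, -0.0015, 0.0005, -0.065, 0])

```text
time: 13.7
tool_pos: [0.5514, 0.0478, 0.0576]
ee_rot: [-3.141, 0.001, -3.052]
wrist_force: [-0.9, 0.1, 4.0]
width: 0.0254
finger_force: 30.0
```

>>> move_arm(steps=[0, 0, 0, 0, 0, 0, 0.4, 0, 0, 0, 0, 0, 0, 0.4, 0, 0, 0, 0, 0, 0.03, 0.4, 0, 0, 0, 0, 0, 0.08, 0.4, 0, 0, 0, 0, 0, 0.125, 0.4, 0, 0, 0, -0.01, -0.03, 0.145, 0.4, 0, 0, 0, -0.025, -0.07, 0.145, 0.6, 0, 0, 0, -0.04, -0.115, 0.145, 0.6, 0, 0, 0, -0.055, -0.16, 0.145, 0.6, 0, 0, 0, -0.07, -0.205, 0.145, 0.6, 0, 0, 0, -0.09, -0.25, 0.12, 0.6, 0, 0, 0, -0.11, -0.29, 0.09, 0.6])

```text
time: 14.9
tool_pos: [0.4445, -0.2377, 0.1524]
ee_rot: [-3.139, 0.004, -3.053]
wrist_force: [1.2, -0.5, -0.4]
width: 0.0563
finger_force: 0.0
```

>>> move_arm(steps=[0, 0, 0, 0, -0.01, -0.015, 0.6, 0, 0, 0, 0, -0.01, -0.015, 0.6, 0, 0, 0, 0, -0.01, -0.015, 0.6])

```text
time: 15.2
tool_pos: [0.4444, -0.245, 0.1365]
ee_rot: [3.141, 0.0, -3.053]
wrist_force: [0.1, -0.5, 0.5]
width: 0.0564
finger_force: 0.0
```

Run:
```python
from h import *
o=get_obs(); print(o['tool_pos'],o['ee_rot'],o['width'])
im,d,c,P=rolls('wrist'); rolls('top');rolls('scene')
```

```text
[ 0.44443101 -0.24497234  0.13654885] [ 3.14083876e+00  1.06793024e-04 -3.05263896e+00] 0.05638687487322571
wrist roll ctr [ 0.4475 -0.3676] r 0.0298 z 0.0379 core 973 [ 0.4477 -0.3671  0.0628]
wrist roll ctr [ 0.441  -0.2512] r 0.0298 z 0.0379 core 850 [ 0.4405 -0.251   0.0631]
top roll ctr [0.5528 0.0478] r 0.0289 z 0.0423 core 47 [0.5543 0.0481 0.0676]
top roll ctr [ 0.4418 -0.377 ] r 0.0263 z 0.037 core 17 [ 0.444  -0.3749  0.0616]
scene roll ctr [0.5576 0.0443] r 0.0295 z 0.0398 core 49 [0.5559 0.0458 0.0652]
scene roll ctr [ 0.4456 -0.2557] r 0.0295 z 0.0354 core 51 [ 0.4442 -0.2545  0.0597]
scene roll ctr [ 0.4523 -0.3728] r 0.0294 z 0.0349 core 56 [ 0.4512 -0.373   0.0595]
```

>>> move_arm(steps=[0, 0, 0, -0.0035, -0.0065, -0.04, 0.6, 0, 0, 0, -0.0035, -0.0065, -0.07, 0.6, 0, 0, 0, -0.0035, -0.0065, -0.0825, 0.6, 0, 0, 0, -0.0035, -0.0065, -0.0825, 0.6, 0, 0, 0, -0.0035, -0.0065, -0.0825, 0, 0, 0, 0, -0.0035, -0.0065, -0.0825, 0, 0, 0, 0, -0.0035, -0.0065, -0.0825, 0, 0, 0, 0, -0.0035, -0.0065, -0.0825, 0, 0, 0, 0, -0.0035, -0.0065, -0.04, 0, 0, 0, 0, -0.0035, -0.0065, 0, 0, 0, 0, 0, -0.0035, -0.0065, 0.045, 0, 0, 0, 0, -0.0035, -0.0065, 0.083, 0])

```text
time: 16.55
tool_pos: [0.4408, -0.2519, 0.2222]
ee_rot: [-3.14, 0.002, -3.053]
wrist_force: [0.4, -0.7, -0.6]
width: 0.0248
finger_force: 29.9
```

>>> move_arm(steps=[0, 0, 0, 0.02, 0.04, 0, 0, 0, 0, 0, 0.04, 0.08, 0, 0, 0, 0, 0, 0.06, 0.12, 0, 0, 0, 0, 0, 0.08, 0.16, 0, 0, 0, 0, 0, 0.1, 0.2, 0, 0, 0, 0, 0, 0.1175, 0.2237, 0, 0, 0, 0, 0, 0.1175, 0.2237, -0.045, 0, 0, 0, 0, 0.1175, 0.2237, -0.09, 0, 0, 0, 0, 0.1175, 0.2237, -0.095, 0, 0, 0, 0, 0.1175, 0.2237, -0.095, 0, 0, 0, 0, 0.1175, 0.2237, -0.095, 0])

```text
time: 17.65
tool_pos: [0.5598, -0.0286, 0.1273]
ee_rot: [-3.141, 0.004, -3.053]
wrist_force: [0.3, -0.5, 0.0]
width: 0.0251
finger_force: 29.9
```

>>> move_arm(steps=[0, 0, 0, -0.0015, 0.0005, -0.01, 0, 0, 0, 0, -0.0015, 0.0005, -0.02, 0, 0, 0, 0, -0.0015, 0.0005, -0.03, 0, 0, 0, 0, -0.0015, 0.0005, -0.04, 0, 0, 0, 0, -0.0015, 0.0005, -0.05, 0, 0, 0, 0, -0.0015, 0.0005, -0.06, 0, 0, 0, 0, -0.0015, 0.0005, -0.066, 0, 0, 0, 0, -0.0015, 0.0005, -0.069, 0, 0, 0, 0, -0.0015, 0.0005, -0.069, 0])

```text
time: 18.55
tool_pos: [0.5574, -0.0284, 0.0624]
ee_rot: [-3.139, 0.002, -3.052]
wrist_force: [-12.1, 0.5, 29.5]
width: 0.0244
finger_force: 30.0
```

>>> move_arm(steps=[0, 0, 0, 0, 0, 0.003, 0, 0, 0, 0, 0, 0, 0.003, 0.4, 0, 0, 0, 0, 0, 0.003, 0.4, 0, 0, 0, 0, 0, 0.03, 0.4, 0, 0, 0, 0, 0, 0.08, 0.4, 0, 0, 0, 0, 0, 0.125, 0.4, 0, 0, 0, -0.015, -0.04, 0.14, 0.4, 0, 0, 0, -0.03, -0.085, 0.14, 0.6, 0, 0, 0, -0.045, -0.13, 0.14, 0.6, 0, 0, 0, -0.06, -0.175, 0.14, 0.6, 0, 0, 0, -0.075, -0.22, 0.14, 0.6, 0, 0, 0, -0.09, -0.265, 0.12, 0.6])

```text
time: 19.75
tool_pos: [0.4678, -0.294, 0.1779]
ee_rot: [-3.138, 0.004, -3.052]
wrist_force: [0.6, 0.1, 0.8]
width: 0.0565
finger_force: 0.0
```

>>> move_arm(steps=[0, 0, 0, -0.02, -0.045, -0.03, 0.6, 0, 0, 0, -0.02, -0.075, -0.045, 0.6, 0, 0, 0, -0.02, -0.075, -0.045, 0.6, 0, 0, 0, -0.02, -0.075, -0.045, 0.6])

```text
time: 20.15
tool_pos: [0.4466, -0.3661, 0.1292]
ee_rot: [3.138, -0.002, -3.054]
wrist_force: [0.5, 0.2, 0.9]
width: 0.0565
finger_force: 0.0
```

Run:
```python
from h import *
o=get_obs(); print(o['tool_pos'],o['ee_rot'],o['width'])
im,d,c,P=rolls('wrist'); rolls('top');rolls('scene')
```

```text
[ 0.44661789 -0.3660973   0.12920569] [ 3.13829946e+00 -1.67774785e-03 -3.05388387e+00] 0.05645452350905188
wrist roll ctr [ 0.4481 -0.3682] r 0.0298 z 0.0384 core 896 [ 0.4477 -0.368   0.0636]
top roll ctr [ 0.5579 -0.0281] r 0.0286 z 0.0425 core 50 [ 0.5598 -0.028   0.0672]
top roll ctr [0.553  0.0479] r 0.0292 z 0.0425 core 49 [0.5538 0.0481 0.0679]
top roll ctr [ 0.4332 -0.3715] r 0.0236 z 0.0363 core 8 [ 0.4579 -0.3738  0.0618]
scene roll ctr [0.5629 0.0059] r 0.0675 z 0.0402 core 56 [0.5596 0.0032 0.0649]
scene roll ctr [ 0.4528 -0.3724] r 0.0293 z 0.0356 core 54 [ 0.4511 -0.3729  0.0601]
```

>>> move_arm(steps=[0, 0, 0, 0.0015, -0.002, -0.04, 0.6, 0, 0, 0, 0.0015, -0.002, -0.065, 0.6, 0, 0, 0, 0.0015, -0.002, -0.073, 0.6, 0, 0, 0, 0.0015, -0.002, -0.073, 0.6, 0, 0, 0, 0.0015, -0.002, -0.073, 0, 0, 0, 0, 0.0015, -0.002, -0.073, 0, 0, 0, 0, 0.0015, -0.002, -0.073, 0, 0, 0, 0, 0.0015, -0.002, -0.073, 0, 0, 0, 0, 0.0015, -0.002, -0.04, 0, 0, 0, 0, 0.0015, -0.002, 0, 0, 0, 0, 0, 0.0015, -0.002, 0.045, 0, 0, 0, 0, 0.0015, -0.002, 0.09, 0])

```text
time: 21.5
tool_pos: [0.4483, -0.368, 0.2223]
ee_rot: [3.141, -0.001, -3.053]
wrist_force: [-0.3, -2.1, -0.7]
width: 0.025
finger_force: 30.0
```

>>> move_arm(steps=[0, 0, 0, 0.02, 0.045, 0, 0, 0, 0, 0, 0.04, 0.09, 0, 0, 0, 0, 0, 0.06, 0.135, 0, 0, 0, 0, 0, 0.08, 0.18, 0, 0, 0, 0, 0, 0.1, 0.225, 0, 0, 0, 0, 0, 0.1165, 0.265, 0, 0, 0, 0, 0, 0.1165, 0.265, -0.045, 0, 0, 0, 0, 0.1165, 0.265, -0.085, 0, 0, 0, 0, 0.1165, 0.265, -0.095, 0, 0, 0, 0, 0.1165, 0.265, -0.095, 0, 0, 0, 0, 0.1165, 0.265, -0.095, 0, 0, 0, 0, 0.1165, 0.265, -0.095, 0])

```text
time: 22.7
tool_pos: [0.5668, -0.1042, 0.1291]
ee_rot: [-3.14, 0.005, -3.053]
wrist_force: [-0.3, 0.1, -1.8]
width: 0.0257
finger_force: 30.0
```

>>> move_arm(steps=[0, 0, 0, -0.0015, 0.0005, -0.01, 0, 0, 0, 0, -0.0015, 0.0005, -0.02, 0, 0, 0, 0, -0.0015, 0.0005, -0.03, 0, 0, 0, 0, -0.0015, 0.0005, -0.04, 0, 0, 0, 0, -0.0015, 0.0005, -0.05, 0, 0, 0, 0, -0.0015, 0.0005, -0.058, 0, 0, 0, 0, -0.0015, 0.0005, -0.062, 0, 0, 0, 0, -0.0015, 0.0005, -0.065, 0, 0, 0, 0, -0.0015, 0.0005, -0.065, 0])

```text
time: 23.6
tool_pos: [0.5638, -0.1032, 0.0649]
ee_rot: [-3.14, 0.001, -3.052]
wrist_force: [-7.1, 0.1, 13.7]
width: 0.0256
finger_force: 30.0
```

>>> move_arm(steps=[0, 0, 0, 0, 0, 0.003, 0.4, 0, 0, 0, 0, 0, 0.003, 0.4, 0, 0, 0, 0, 0, 0.03, 0.4, 0, 0, 0, 0, 0, 0.08, 0.4, 0, 0, 0, 0, 0, 0.12, 0.4, 0, 0, -0.15, 0, 0, 0.16, 0.4, 0, 0, -0.3, -0.01, 0.04, 0.16, 0.4, 0, 0, -0.45, -0.02, 0.08, 0.16, 0.4, 0, 0, -0.6, -0.03, 0.12, 0.16, 0.4, 0, 0, -0.75, -0.04, 0.16, 0.16, 0.4, 0, 0, -0.9, -0.05, 0.2, 0.16, 0.4, 0, 0, -1.05, -0.06, 0.24, 0.16, 0.4])

```text
time: 24.8
tool_pos: [0.5038, 0.1367, 0.2205]
ee_rot: [3.142, -0.0, 2.194]
wrist_force: [0.5, 0.1, 0.9]
width: 0.0376
finger_force: 0.0
```

>>> move_arm(steps=[0, 0, -0.15, -0.002, 0.04, 0, 0.5, 0, 0, -0.3, -0.004, 0.08, 0, 0.5, 0, 0, -0.45, -0.006, 0.12, 0, 0.5, 0, 0, -0.505, -0.008, 0.16, 0, 0.5, 0, 0, -0.505, -0.008, 0.19, 0, 0.5, 0, 0, -0.505, -0.008, 0.19, 0, 0.5, 0, 0, -0.505, -0.008, 0.19, 0, 0.5, 0, 0, -0.505, -0.008, 0.19, 0, 0.5])

```text
time: 25.6
tool_pos: [0.4965, 0.3241, 0.2207]
ee_rot: [-3.141, 0.001, 1.694]
wrist_force: [-0.9, 0.5, -0.2]
width: 0.0469
finger_force: 0.0
```

```bash
cat >> h.py <<'E'
def cover(n='wrist',name=None):
    im,d=snapshot(n); c=cam(n)
    V,U=np.mgrid[:480,:640]; P=pix2w(c,np.c_[U.ravel(),V.ravel()],d.ravel()).reshape(480,640,3)
    hsv=cv2.cvtColor(im,cv2.COLOR_RGB2HSV); m=(hsv[...,0]>20)&(hsv[...,0]<35)&(hsv[...,1]>150)&(d>0)&(P[...,2]<.025)&(P[...,2]>.004)&(P[...,0]<.7)
    q=P[m]; r=cv2.minAreaRect(q[:,:2].astype(np.float32)*1000); print('panel',m.sum(),np.round(r[0],1),np.round(r[1],1),round(r[2],2),'z',np.round(np.percentile(q[:,2],[5,50,95]),4))
    x,y=np.array(r[0])/1000
    b=(d>0)&(np.hypot(P[...,0]-x,P[...,1]-y)<.06)&(P[...,2]>.034)&(P[...,2]<.05)&(im.max(2)<70); q=P[b]
    if len(q)>20: r=cv2.minAreaRect(q[:,:2].astype(np.float32)*1000); print('bar',len(q),np.round(r[0],1),np.round(r[1],1),round(r[2],2),q[:,2].mean())
    if name: save(name,im)
E
python3 - <<'E'
from h import *
o=get_obs(); print(o['tool_pos'],o['ee_rot'],o['width'],o['joint_positions'])
rolls('top'); cover('wrist','w5'); cover('scene')
E
```

```text
[0.49651987 0.32409519 0.22070267] [-3.14124525e+00  7.50645104e-04  1.69433301e+00] 0.04691041713512287 [ 4.83022324e-01  1.83485189e-01  1.26058750e+00 -5.85182951e-04
  1.69810921e+00  3.59411642e-01]
top roll ctr [ 0.5629 -0.1024] r 0.0293 z 0.0423 core 50 [ 0.5634 -0.1019  0.0682]
top roll ctr [ 0.5587 -0.028 ] r 0.0291 z 0.0425 core 51 [ 0.5593 -0.0273  0.0686]
top roll ctr [0.5524 0.0485] r 0.0289 z 0.0425 core 51 [0.5542 0.0482 0.0678]
panel 27846 [486.3 326.4] [153.  251.3] 5.94 z [0.01   0.0113 0.0126]
bar 1414 [496.9 327.1] [12.4 88.7] 5.98 0.042994472979042665
panel 2204 [499.4 321.8] [130.9 258.2] 5.93 z [0.0048 0.0088 0.0135]
bar 74 [501.2 320.7] [11.2 84.3] 7.51 0.03948333121956072
```

View pics/w5.png

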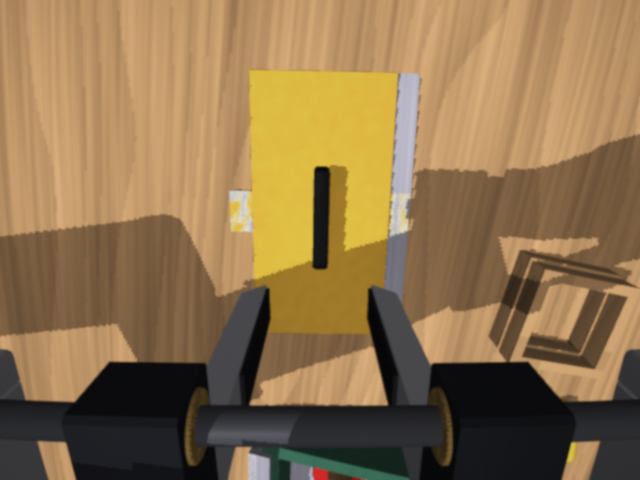

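Wrist view: the bar is at (321,218) between the fingers, lip (410,180) on the far side from the robot, tab (240,212). All three rolls are seated.

>>> move_arm(steps=[0, 0, -0.019, 0, 0.003, -0.05, 0.5, 0, 0, -0.019, 0, 0.003, -0.1, 0.5, 0, 0, -0.019, 0, 0.003, -0.15, 0.5, 0, 0, -0.019, 0, 0.003, -0.18, 0.5, 0, 0, -0.019, 0, 0.003, -0.192, 0.5, 0, 0, -0.019, 0, 0.003, -0.192, 0.5, 0, 0, -0.019, 0, 0.003, -0.192, 0, 0, 0, -0.019, 0, 0.003, -0.192, 0, 0, 0, -0.019, 0, 0.003, -0.192, 0, 0, 0, -0.019, 0, 0.003, -0.192, 0, 0, 0, -0.019, 0, 0.003, -0.15, 0, 0, 0, -0.019, 0, 0.003, -0.132, 0])

```text
time: 26.95
tool_pos: [0.4966, 0.3284, 0.0907]
ee_rot: [3.14, -0.001, 1.676]
wrist_force: [1.3, 1.8, -3.7]
width: 0.0134
finger_force: 30.0
```

>>> move_arm(steps=[0, 0, 0.14, 0, 0, 0, 0, 0, 0, 0.28, 0, 0, 0, 0, 0, 0, 0.42, 0, 0, 0, 0, 0, 0, 0.56, 0, 0, 0, 0, 0, 0, 0.7, 0, 0, 0, 0, 0, 0, 0.84, 0, 0, 0, 0, 0, 0, 0.98, 0, 0, 0, 0, 0, 0, 1.12, 0, 0, 0, 0, 0, 0, 1.26, 0, 0, 0, 0, 0, 0, 1.4, 0, 0, 0, 0, 0, 0, 1.52, 0, 0, 0, 0, 0, 0, 1.57, 0, 0, 0, 0])

```text
time: 28.15
tool_pos: [0.4953, 0.3276, 0.0874]
ee_rot: [-3.14, -0.003, -3.034]
wrist_force: [0.5, -0.6, -4.5]
width: 0.0134
finger_force: 30.0
```

>>> move_arm(steps=[0, 0, 0, 0, 0, -0.03, 0, 0, 0, 0, 0, 0, -0.05, 0, 0, 0, 0, 0, 0, -0.058, 0, 0, 0, 0, 0, 0, -0.058, 0, 0, 0, 0, 0, 0, -0.058, 0.5, 0, 0, 0, 0, 0, -0.058, 0.5, 0, 0, 0, 0, 0, -0.058, 0.5, 0, 0, 0, 0, 0, -0.01, 0.5, 0, 0, 0, 0, 0, 0.03, 0.5, 0, 0, -0.14, 0, 0, 0.06, 0.5, 0, 0, -0.28, 0, 0, 0.06, 0.5, 0, 0, -0.42, 0, 0, 0.06, 0.5])

```text
time: 29.35
tool_pos: [0.4969, 0.3285, 0.1502]
ee_rot: [3.14, 0.002, 2.821]
wrist_force: [0.4, -0.3, -0.0]
width: 0.0469
finger_force: 0.0
```

>>> move_arm(steps=[0, 0, -0.14, 0, 0, 0, 0.5, 0, 0, -0.28, 0, 0, 0, 0.5, 0, 0, -0.42, 0, 0, 0, 0.5, 0, 0, -0.56, 0, 0, 0, 0.5, 0, 0, -0.7, 0, 0, 0, 0.5, 0, 0, -0.84, 0, 0, 0, 0.5, 0, 0, -0.98, 0, 0, 0, 0.5, 0, 0, -1.12, 0, 0, 0, 0.5, 0, 0, -1.26, 0, 0, 0, 0.5, 0, 0, -1.4, 0, 0, 0, 0.5, 0, 0, -1.54, 0, 0, 0, 0.5, 0, 0, -1.68, 0, 0, 0, 0.5])

```text
time: 30.55
tool_pos: [0.496, 0.328, 0.1479]
ee_rot: [-3.14, 0.002, 1.141]
wrist_force: [1.0, -0.0, 0.7]
width: 0.047
finger_force: 0.0
```

>>> move_arm(steps=[0, 0, -0.14, 0, 0, 0.03, 0.5, 0, 0, -0.28, 0, 0, 0.06, 0.5, 0, 0, -0.42, 0, 0, 0.06, 0.5, 0, 0, -0.56, 0, 0, 0.06, 0.5, 0, 0, -0.7, 0, 0, 0.06, 0.5, 0, 0, -0.84, 0, 0, 0.06, 0.5, 0, 0, -0.98, 0, 0, 0.06, 0.5, 0, 0, -1.042, 0, 0, 0.06, 0.5, 0, 0, -1.042, 0, 0, 0.06, 0.5, 0, 0, -1.042, 0, 0, 0.06, 0.5])

```text
time: 31.55
tool_pos: [0.4962, 0.3281, 0.2083]
ee_rot: [3.141, 0.001, 0.106]
wrist_force: [-0.4, 0.3, 0.3]
width: 0.0469
finger_force: 0.0
```

Run:
```python
from h import *
o=get_obs(); print(o['tool_pos'],o['ee_rot'],o['width'],o['joint_positions'])
cover('wrist'); cover('top','t3')
```

```text
[0.49615681 0.328057   0.20829121] [3.14107378e+00 1.21459486e-03 1.05782539e-01] 0.046867119094004005 [ 4.88919825e-01  1.90514700e-01  1.27683317e+00 -2.73462643e-05
  1.67556529e+00  1.95393046e+00]
panel 27087 [496.7 329.4] [253.1 170.3] 5.59 z [0.0101 0.0114 0.0126]
bar 1501 [498.5 329.9] [87.5 12. ] 6.28 0.04312729442373114
panel 3406 [499.3 321.3] [257.4 157.1] 5.86 z [0.0058 0.0105 0.0153]
bar 126 [493.9 326.2] [82.  14.7] 7.17 0.04205545190618818
```

View pics/t3.png

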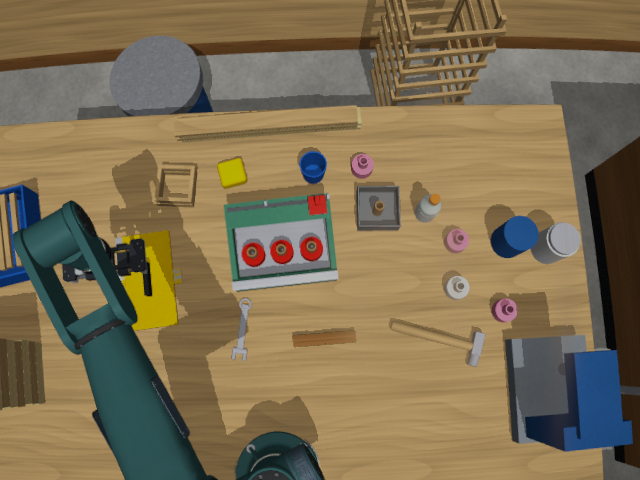

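Top view: rolls on all three spindles (253,253),(282,250),(312,247), the core in the bin (379,206), carriage at the right stop (316,204), cover turned with its tab at (178,275).

>>> move_arm(steps=[0, 0, 0, 0.002, 0.0015, -0.05, 0.5, 0, 0, 0, 0.002, 0.0015, -0.1, 0.5, 0, 0, 0, 0.002, 0.0015, -0.15, 0.5, 0, 0, 0, 0.002, 0.0015, -0.18, 0.5, 0, 0, 0, 0.002, 0.0015, -0.18, 0.5, 0, 0, 0, 0.002, 0.0015, -0.18, 0.5, 0, 0, 0, 0.002, 0.0015, -0.18, 0, 0, 0, 0, 0.002, 0.0015, -0.18, 0, 0, 0, 0, 0.002, 0.0015, -0.18, 0, 0, 0, 0, 0.002, 0.0015, -0.18, 0])

```text
time: 32.65
tool_pos: [0.4985, 0.3297, 0.0294]
ee_rot: [-3.141, -0.001, 0.104]
wrist_force: [0.1, -0.0, -0.0]
width: 0.0184
finger_force: 0.0
```

>>> move_arm(steps=[0, 0, 0, 0, 0, 0.05, 0, 0, 0, 0, 0, 0, 0.1, 0, 0, 0, 0, 0, 0, 0.15, 0, 0, 0, 0, 0, 0, 0.2, 0, 0, 0, 0.14, -0.02, -0.02, 0.22, 0, 0, 0, 0.28, -0.03, -0.05, 0.22, 0, 0, 0, 0.42, -0.04, -0.08, 0.22, 0, 0, 0, 0.56, -0.04, -0.11, 0.22, 0, 0, 0, 0.7, -0.04, -0.14, 0.22, 0, 0, 0, 0.84, -0.04, -0.17, 0.22, 0, 0, 0, 0.98, -0.04, -0.2, 0.22, 0, 0, 0, 1.12, -0.04, -0.23, 0.22, 0])

```text
time: 33.85
tool_pos: [0.4573, 0.0983, 0.2475]
ee_rot: [-3.139, 0.001, 1.23]
wrist_force: [-0.1, -0.5, -5.4]
width: 0.0133
finger_force: 30.0
```

>>> move_arm(steps=[0, 0, 0.14, 0, -0.03, 0, 0, 0, 0, 0.28, 0, -0.06, 0, 0, 0, 0, 0.42, 0, -0.09, 0, 0, 0, 0, 0.425, 0, -0.12, 0, 0, 0, 0, 0.425, 0, -0.125, 0, 0, 0, 0, 0.425, 0, -0.125, 0, 0, 0, 0, 0.425, 0, -0.125, 0, 0])

```text
time: 34.55
tool_pos: [0.458, -0.0246, 0.2483]
ee_rot: [-3.14, -0.001, 1.65]
wrist_force: [0.2, -0.0, -4.7]
width: 0.0134
finger_force: 30.0
```

```bash
cat >> h.py <<'E'
def covpose(a,xl,zl,h,dy=0,cur=None):
    """tool shift + rotvec (world) from obs to hold cover with tip a, lip end at rim (xl,zl)"""
    o=get_obs(); 
    A=R.from_euler('y',-a).as_matrix()
    p=np.array([xl,dy,zl])+A@[.085,0,h]
    Rt=RR@A@R.from_euler('xz',[np.pi,0]).as_matrix()   # then tool yaw pi/2
    Rt=RR@A@(R.from_euler('z',np.pi/2)*R.from_euler('x',np.pi)).as_matrix()
    Rc=R.from_euler('xyz',o['ee_rot']).as_matrix()
    print((a,xl,zl),'target',np.round(rim2w(p),4),'shift',np.round(rim2w(p)-o['tool_pos'],4),'rot',np.round(R.from_matrix(Rt@Rc.T).as_rotvec(),4))
def pad(z0=.0): pass
E
sed -i 's/CO=np.array(.*; *$//; s/CO=np.array(\[[^]]*\])/CO=np.array([.5583,-.0280,0])/' h.py; grep -n CO= h.py
python3 - <<'E'
from h import *
o=get_obs(); print(o['tool_pos'],o['ee_rot'],o['width'],o['joint_positions'],o['wrist_force'])
for q in [(.25,.03,.06),(.25,.024,.012),(.25,.022,.002),(.25,.002,.002),(0,.002,.0)]: covpose(*q,.03)
im,d=snapshot('wrist');save('w6',im); np.savez('/tmp/w6',im=im,d=d)
E
```

```text
22:psi=0.08; CO=np.array([.5583,-.0280,0])
[ 0.45799699 -0.02463273  0.24829105] [-3.14032523e+00 -1.31428801e-03  1.64970067e+00] 0.013436398715786573 [-1.78152283e-01 -1.20623456e-01  1.51891009e+00  9.63437932e-04
  1.74486586e+00 -2.56891342e-01] [ 0.1921761  -0.03602693 -4.71119197]
(0.25, 0.03, 0.06) target [ 0.5514 -0.0286  0.1934] shift [ 0.0934 -0.0039 -0.0549] rot [ 0.0393 -0.5098  0.0007]
(0.25, 0.024, 0.012) target [ 0.5579 -0.028   0.1454] shift [ 0.1    -0.0034 -0.1028] rot [ 0.0393 -0.5098  0.0007]
(0.25, 0.022, 0.002) target [ 0.5586 -0.028   0.1353] shift [ 0.1006 -0.0033 -0.113 ] rot [ 0.0393 -0.5098  0.0007]
(0.25, 0.002, 0.002) target [ 0.5393 -0.0295  0.1301] shift [ 0.0813 -0.0049 -0.1182] rot [ 0.0393 -0.5098  0.0007]
(0, 0.002, 0.0) target [ 0.5547 -0.0283  0.1114] shift [ 0.0967 -0.0037 -0.1369] rot [ 0.0194 -0.2605  0.0009]
```

View pics/w6.png

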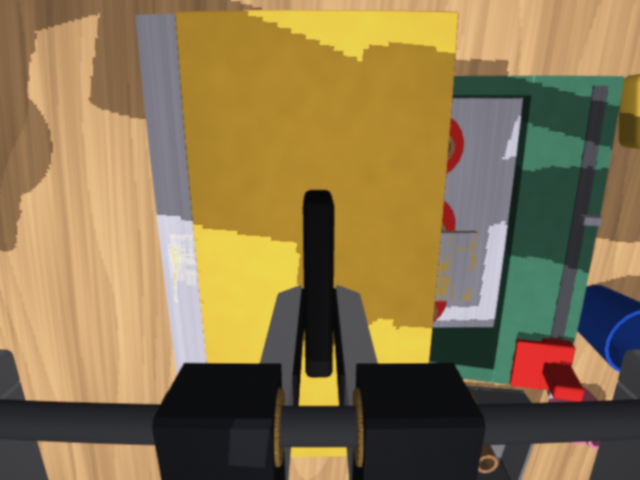

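Wrist view: cover held level, lip on the left (front) at (165,240), case behind to the right, carriage (545,365). Check how the cover sits in the grip.

Run:
```python
from h import *
z=np.load('/tmp/w6.npz'); im,d=z['im'],z['d']; c=cam('wrist'); o=get_obs()
V,U=np.mgrid[:480,:640]; P=pix2w(c,np.c_[U.ravel(),V.ravel()],d.ravel()).reshape(480,640,3)
Rc=R.from_euler('xyz',o['ee_rot']).as_matrix(); C=(R.from_euler('z',np.pi/2)*R.from_euler('x',np.pi)).as_matrix()
Q=(P-o['tool_pos'])@Rc@C.T   # cover-aligned axes about the TCP
hsv=cv2.cvtColor(im,cv2.COLOR_RGB2HSV)
m=(d>0)&(hsv[...,0]>20)&(hsv[...,0]<35)&(hsv[...,1]>120)&(abs(Q[...,2]+.02)<.012)&(V<360)
q=Q[m]; A=np.linalg.lstsq(np.c_[q[:,:2],np.ones(len(q))],q[:,2],rcond=None)[0]; print('plane',A, 'expect z',-.02)
r=cv2.minAreaRect(q[:,:2].astype(np.float32)*1000); print(r); print(np.percentile(q,[.2,99.8],axis=0))
l=(d>0)&(hsv[...,1]<90)&(abs(Q[...,2]+.026)<.01)&(Q[...,0]<-.05)&(Q[...,0]>-.1)&(abs(Q[...,1])<.13)
for y in [.11,.08,.05,.02,-.01]:
    s=Q[l&(abs(Q[...,1]-y)<.01)]; print(y,len(s),np.percentile(s[:,0],1) if len(s) else '')
    s=q[abs(q[:,1]-y)<.01]; print('   panel x',np.percentile(s[:,0],[.5,99.5]) if len(s) else '')
b=(d>0)&(im.max(2)<60)&(Q[...,2]>.003)&(Q[...,2]<.022)&(abs(Q[...,0])<.02); print('bar y',np.percentile(Q[b][:,1],[.5,99.5]),Q[b][:,2].max())
```

```text
plane [-0.08627849 -0.11150553 -0.0110517 ] expect z -0.02
((-5.798490524291992, 11.30405044555664), (22.494426727294922, 76.81258392333984), 0.31981563568115234)
[[-0.01681553 -0.02699597 -0.01882484]
 [ 0.00559956  0.04656353 -0.00804248]]
0.11 4 -0.06692429103206611
   panel x 
0.08 1 -0.06687376847344371
   panel x 
0.05 0 
   panel x [0.00523417 0.00523417]
0.02 0 
   panel x [-0.01698445 -0.01076879]
-0.01 0 
   panel x [-0.00846087  0.00559928]
bar y [-0.00585842  0.01007219] 0.021914626981378416
```

Run:
```python
from h import *
z=np.load('/tmp/w6.npz'); im,d=z['im'],z['d']; c=cam('wrist'); o=get_obs()
V,U=np.mgrid[:480,:640]; P=pix2w(c,np.c_[U.ravel(),V.ravel()],d.ravel()).reshape(480,640,3)
Rc=R.from_euler('xyz',o['ee_rot']).as_matrix(); C=(R.from_euler('z',np.pi/2)*R.from_euler('x',np.pi)).as_matrix()
Q=(P-o['tool_pos'])@Rc@C.T
for u,v in [(200,50),(440,50),(200,200),(260,320),(430,300),(320,200),(320,300),(165,100),(190,300),(320,440),(600,400)]: print(u,v,im[v,u],round(float(d[v,u]),4),np.round(Q[v,u],4),np.round(P[v,u],3))
```

```text
200 50 [168 128  44] 0.1837 [-0.0561  0.1176 -0.0351] [0.393 0.088 0.214]
440 50 [230 200  72] 0.1863 [ 0.0554  0.1181 -0.038 ] [0.504 0.098 0.211]
200 200 [168 130  45] 0.205 [-0.0616  0.0472 -0.0364] [0.393 0.018 0.212]
260 320 [236 208  77] 0.2257 [-0.0341 -0.0207 -0.0378] [ 0.426 -0.048  0.211]
430 300 [174 134  47] 0.224 [ 0.0603 -0.0094 -0.0395] [ 0.519 -0.029  0.209]
320 200 [7 7 8] 0.175 [-0.0008  0.0526 -0.0067] [0.453 0.028 0.242]
320 300 [16 17 18] 0.1875 [-0.0008  0.006  -0.006 ] [ 0.457 -0.019  0.243]
165 100 [125 123 134] 0.1958 [-0.0767  0.0961 -0.0413] [0.374 0.065 0.207]
190 300 [201 199 212] 0.2275 [-0.074  -0.0109 -0.0426] [ 0.385 -0.041  0.206]
320 440 [53 54 58] 0.079 [-0.0012  0.0247  0.1017] [0.455 0.    0.35 ]
600 400 [92 72 52] 0.0829 [0.0584 0.0288 0.0963] [0.514 0.009 0.345]
```

The cover hangs about 18 mm too low in the pads, because the lift began before the fingers had shut. I'll set it back on its free spot and regrip it deeper.

>>> move_arm(steps=[0, 0, 0, 0.005, 0.045, 0, 0, 0, 0, 0, 0.01, 0.09, 0, 0, 0, 0, 0, 0.015, 0.135, 0, 0, 0, 0, 0, 0.02, 0.18, 0, 0, 0, 0, 0, 0.025, 0.225, 0, 0, 0, 0, 0, 0.03, 0.27, 0, 0, 0, 0, 0, 0.035, 0.315, -0.02, 0, 0, 0, 0, 0.04, 0.345, -0.06, 0, 0, 0, 0, 0.04, 0.345, -0.11, 0, 0, 0, 0, 0.04, 0.345, -0.155, 0, 0, 0, 0, 0.04, 0.345, -0.185, 0, 0, 0, 0, 0.04, 0.345, -0.185, 0])

```text
time: 35.8
tool_pos: [0.493, 0.3187, 0.057]
ee_rot: [-3.128, 0.005, 1.652]
wrist_force: [-1.3, 0.4, -5.0]
width: 0.0131
finger_force: 30.0
```

>>> move_arm(steps=[0, 0, 0, 0, 0, -0.01, 0, 0, 0, 0, 0, 0, -0.015, 0, 0, 0, 0, 0, 0, -0.015, 0, 0, 0, 0, 0, 0, -0.015, 0.5, 0, 0, 0, 0, 0, -0.015, 0.5, 0, 0, 0, 0, 0, -0.015, 0.5, 0, 0, 0, 0, 0, 0.03, 0.5, 0, 0, 0, 0, 0, 0.08, 0.5, 0, 0, 0, 0, 0, 0.08, 0.5, 0, 0, 0, 0, 0, 0.08, 0.5])

```text
time: 36.8
tool_pos: [0.4998, 0.3203, 0.1474]
ee_rot: [3.136, -0.002, 1.649]
wrist_force: [0.5, -0.2, -0.0]
width: 0.0469
finger_force: 0.0
```

Run:
```python
from h import *
o=get_obs(); print(o['tool_pos'],o['ee_rot'],o['width'],o['wrist_force'])
cover('wrist')
```

```text
[0.49978639 0.32027635 0.14735177] [ 3.13560479e+00 -2.48217922e-03  1.64921116e+00] 0.046890987880268575 [ 0.52316674 -0.19745054 -0.02877517]
panel 36959 [495.5 327.1] [129.5 252. ] 4.57 z [0.0074 0.0086 0.0098]
bar 2222 [495.1 327. ] [12.4 89. ] 4.75 0.04043109418720911
```

>>> move_arm(steps=[0, 0, 0.003, -0.005, 0.007, -0.05, 0.5, 0, 0, 0.003, -0.005, 0.007, -0.09, 0.5, 0, 0, 0.003, -0.005, 0.007, -0.119, 0.5, 0, 0, 0.003, -0.005, 0.007, -0.119, 0.5, 0, 0, 0.003, -0.005, 0.007, -0.119, 0.5, 0, 0, 0.003, -0.005, 0.007, -0.119, 0, 0, 0, 0.003, -0.005, 0.007, -0.119, 0, 0, 0, 0.003, -0.005, 0.007, -0.119, 0, 0, 0, 0.003, -0.005, 0.007, -0.119, 0, 0, 0, 0.003, -0.005, 0.007, -0.119, 0, 0, 0, 0.003, -0.005, 0.007, -0.119, 0, 0, 0, 0.003, -0.005, 0.007, -0.119, 0])

```text
time: 38.05
tool_pos: [0.493, 0.3263, 0.0244]
ee_rot: [-3.141, 0.001, 1.652]
wrist_force: [1.8, -0.2, -2.0]
width: 0.0139
finger_force: 30.0
```

>>> move_arm(steps=[0, 0, 0, 0, 0, 0.05, 0, 0, 0, 0, 0, 0, 0.1, 0, 0, 0, 0, 0, 0, 0.15, 0, 0, 0, 0, 0, 0, 0.2, 0, 0, 0, 0, 0, -0.04, 0.215, 0, 0, 0, 0, -0.005, -0.085, 0.215, 0, 0, 0, 0, -0.01, -0.13, 0.215, 0, 0, 0, 0, -0.015, -0.175, 0.215, 0, 0, 0, 0, -0.02, -0.22, 0.215, 0, 0, 0, 0, -0.025, -0.265, 0.215, 0, 0, 0, 0, -0.03, -0.31, 0.215, 0, 0, 0, 0, -0.035, -0.355, 0.215, 0])

```text
time: 39.25
tool_pos: [0.4563, -0.0294, 0.2381]
ee_rot: [-3.137, -0.002, 1.653]
wrist_force: [0.3, -0.0, -4.7]
width: 0.0137
finger_force: 30.3
```

>>> move_arm(steps=[0.01, -0.13, 0, 0.02, 0, 0, 0, 0.02, -0.26, 0, 0.04, 0, 0, 0, 0.03, -0.39, 0, 0.06, 0, 0, 0, 0.0393, -0.51, 0.0007, 0.08, 0, 0, 0, 0.0393, -0.51, 0.0007, 0.08, 0, 0, 0, 0.0393, -0.51, 0.0007, 0.08, 0, 0, 0, 0.0393, -0.51, 0.0007, 0.08, 0, 0, 0])

```text
time: 39.95
tool_pos: [0.5379, -0.0281, 0.2396]
ee_rot: [2.633, 0.002, 1.653]
wrist_force: [-0.2, 0.2, -4.8]
width: 0.0139
finger_force: 30.0
```

```bash
cat >> h.py <<'E'
def held(name=None):
    o=get_obs(); c=cam('wrist'); im,d=snapshot('wrist')
    if name: save(name,im)
    V,U=np.mgrid[:480,:640]; P=pix2w(c,np.c_[U.ravel(),V.ravel()],d.ravel()).reshape(480,640,3)
    Rc=R.from_euler('xyz',o['ee_rot']).as_matrix(); C=(R.from_euler('z',np.pi/2)*R.from_euler('x',np.pi)).as_matrix()
    Q=(P-o['tool_pos'])@Rc@C.T; hsv=cv2.cvtColor(im,cv2.COLOR_RGB2HSV)
    m=(d>0)&(hsv[...,0]>16)&(hsv[...,0]<35)&(hsv[...,1]>120)&(abs(Q[...,2]+.022)<.015)&(abs(Q[...,0])<.08)&(V<360)
    q=Q[m]; A=np.linalg.lstsq(np.c_[q[:,:2],np.ones(len(q))],q[:,2],rcond=None)[0]; print('plane slopes x,y, z0',np.round(A,4),len(q))
    for y in [.1,.08,.05,.02,-.01]:
        s=q[abs(q[:,1]-y)<.008]
        if len(s)>30: print('y',y,'panel x',np.round(np.percentile(s[:,0],[.5,99.5]),4))
    print('ymax',np.percentile(q[:,1],99.8)); return o
E
python3 - <<'E'
from h import *
o=held('w7'); print(o['tool_pos'],o['ee_rot'],o['wrist_force'],o['joint_positions'])
for q in [(.25,.03,.06),(.25,.024,.012),(.25,.002,.002)]: covpose(*q,.03)
E
```

```text
plane slopes x,y, z0 [-0.0001  0.0011 -0.0127] 89368
y 0.1 panel x [-0.0646  0.0631]
y 0.08 panel x [-0.0645  0.0631]
y 0.05 panel x [-0.0645  0.0633]
y 0.02 panel x [-0.0755  0.0631]
y -0.01 panel x [-0.0789  0.063 ]
ymax 0.12700754895555727
[ 0.53793342 -0.02811542  0.2396165 ] [2.63323256e+00 1.83224627e-03 1.65303053e+00] [-0.24991924  0.17948391 -4.82650916] [-0.25989098 -0.30564759  1.77015487  0.17457831  1.19844304 -0.3664962 ]
(0.25, 0.03, 0.06) target [ 0.5514 -0.0286  0.1934] shift [ 0.013  -0.0004 -0.0468] rot [ 0.0022 -0.0002 -0.0023]
(0.25, 0.024, 0.012) target [ 0.5579 -0.028   0.1454] shift [ 0.0196  0.0001 -0.0947] rot [ 0.0022 -0.0002 -0.0023]
(0.25, 0.002, 0.002) target [ 0.5393 -0.0295  0.1301] shift [ 0.0009 -0.0013 -0.1101] rot [ 0.0022 -0.0002 -0.0023]
```

>>> move_arm(steps=[0, 0, 0, 0.006, 0, -0.025, 0, 0, 0, 0, 0.012, 0, -0.05, 0, 0, 0, 0, 0.018, 0, -0.075, 0, 0, 0, 0, 0.023, 0, -0.092, 0, 0, 0, 0, 0.023, 0, -0.092, 0, 0, 0, 0, 0.023, 0, -0.092, 0, 0, 0, 0, 0.023, 0, -0.092, 0])

```text
time: 40.7
tool_pos: [0.5625, -0.0286, 0.1503]
ee_rot: [2.627, 0.003, 1.653]
wrist_force: [0.1, -0.8, -5.1]
width: 0.0141
finger_force: 30.0
```

Run:
```python
from h import *
o=held('w8'); print(o['tool_pos'],o['ee_rot'],o['wrist_force'])
im,d=snapshot('wrist'); np.savez('/tmp/w8',im=im,d=d); c=cam('wrist')
V,U=np.mgrid[:480,:640]; P=pix2w(c,np.c_[U.ravel(),V.ravel()],d.ravel()).reshape(480,640,3); q=w2rim(P)
for v in [40,120,200,280]:
    print(v,[(u,*np.round(q[v,u]*1000,0).astype(int)) for u in range(60,240,12)])
for t in [(.25,.024,.008),(.25,.022,.001),(.25,.002,.001)]: covpose(*t,.0235)
```

```text
plane slopes x,y, z0 [-0.0005  0.0011 -0.0126] 89234
y 0.1 panel x [-0.0646  0.0631]
y 0.08 panel x [-0.0645  0.0631]
y 0.05 panel x [-0.0646  0.0633]
y 0.02 panel x [-0.0647  0.0634]
y -0.01 panel x [-0.065  0.063]
ymax 0.12702195206369793
[ 0.56251206 -0.02856317  0.15032666] [2.62703375 0.00338005 1.65255381] [ 0.05125319 -0.79364104 -5.06034363]
40 [(60, np.int64(0), np.int64(120), np.int64(17)), (72, np.int64(5), np.int64(120), np.int64(18)), (84, np.int64(10), np.int64(120), np.int64(18)), (96, np.int64(11), np.int64(122), np.int64(3)), (108, np.int64(17), np.int64(122), np.int64(3)), (120, np.int64(26), np.int64(118), np.int64(27)), (132, np.int64(31), np.int64(118), np.int64(28)), (144, np.int64(37), np.int64(118), np.int64(30)), (156, np.int64(41), np.int64(118), np.int64(31)), (168, np.int64(47), np.int64(117), np.int64(38)), (180, np.int64(52), np.int64(117), np.int64(38)), (192, np.int64(56), np.int64(117), np.int64(40)), (204, np.int64(61), np.int64(117), np.int64(41)), (216, np.int64(66), np.int64(117), np.int64(42)), (228, np.int64(71), np.int64(117), np.int64(44))]
12
[... 1849 characters left out ...]
64(-22)), (156, np.int64(31), np.int64(10), np.int64(29)), (168, np.int64(37), np.int64(10), np.int64(30)), (180, np.int64(42), np.int64(10), np.int64(32)), (192, np.int64(48), np.int64(11), np.int64(37)), (204, np.int64(54), np.int64(12), np.int64(40)), (216, np.int64(60), np.int64(12), np.int64(41)), (228, np.int64(65), np.int64(12), np.int64(43))]
(0.25, 0.024, 0.008) target [ 0.5621 -0.0277  0.1359] shift [-0.0002  0.0009 -0.0144] rot [ 0.0031  0.0049 -0.0017]
(0.25, 0.022, 0.001) target [ 0.562  -0.0277  0.1286] shift [-0.0003  0.0009 -0.0217] rot [ 0.0031  0.0049 -0.0017]
(0.25, 0.002, 0.001) target [ 0.5427 -0.0292  0.1235] shift [-0.0196 -0.0007 -0.0268] rot [ 0.0031  0.0049 -0.0017]
```

View pics/w8.png

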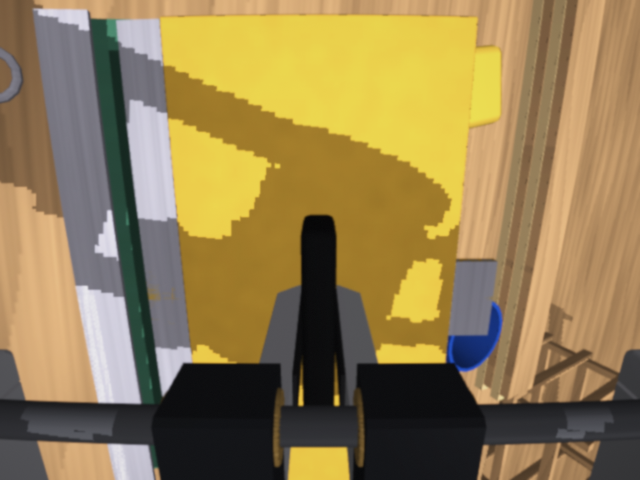

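Wrist view: ledge (85,250), dark slot edge (120,250), and the lip's free edge (145,250) parallel to it, about 14 mm up-slope and 20 mm above the face. I'll lower, then slide in.

>>> move_arm(steps=[0, 0.003, 0, 0, 0.001, -0.008, 0, 0, 0.004, 0, 0, 0.001, -0.014, 0, 0, 0.004, 0, 0, 0.001, -0.016, 0, 0, 0.004, 0, 0, 0.001, -0.016, 0, 0, 0.004, 0, 0, 0.001, -0.016, 0])

```text
time: 41.3
tool_pos: [0.5613, -0.0274, 0.1319]
ee_rot: [2.634, 0.002, 1.652]
wrist_force: [-1.1, 0.1, -5.0]
width: 0.0137
finger_force: 30.0
```

Run:
```python
from h import *
o=held(); print(o['tool_pos'],o['ee_rot'],o['wrist_force'],o['wrist_torque'])
for t in [(.25,.024,.004),(.25,.014,.003),(.25,.003,.003)]: covpose(*t,.0235)
```

```text
plane slopes x,y, z0 [-0.0013  0.0022 -0.0128] 89877
y 0.1 panel x [-0.0647  0.0631]
y 0.08 panel x [-0.0645  0.0631]
y 0.05 panel x [-0.0645  0.0633]
y 0.02 panel x [-0.0648  0.0674]
y -0.01 panel x [-0.0763  0.0794]
ymax 0.12704318419570593
[ 0.56132394 -0.02742738  0.13190859] [2.63408020e+00 2.01586527e-03 1.65229559e+00] [-1.05652471  0.13766241 -4.99797548] [-0.12282198  0.74956935  0.00882717]
(0.25, 0.024, 0.004) target [ 0.5632 -0.0276  0.132 ] shift [ 0.0017 -0.0001 -0.0002] rot [ 0.0024 -0.0018 -0.0015]
(0.25, 0.014, 0.003) target [ 0.5538 -0.0284  0.1285] shift [-0.0077 -0.0009 -0.0037] rot [ 0.0024 -0.0018 -0.0015]
(0.25, 0.003, 0.003) target [ 0.5432 -0.0292  0.1257] shift [-0.0183 -0.0017 -0.0065] rot [ 0.0024 -0.0018 -0.0015]
```

>>> move_arm(steps=[0, 0, 0, -0.003, -0.0003, -0.0015, 0, 0, 0, 0, -0.006, -0.0006, -0.003, 0, 0, 0, 0, -0.009, -0.0009, -0.004, 0, 0, 0, 0, -0.012, -0.0012, -0.005, 0, 0, 0, 0, -0.015, -0.0015, -0.0055, 0, 0, 0, 0, -0.018, -0.0017, -0.006, 0, 0, 0, 0, -0.018, -0.0017, -0.006, 0, 0, 0, 0, -0.018, -0.0017, -0.006, 0])

```text
time: 42.15
tool_pos: [0.5434, -0.0292, 0.1262]
ee_rot: [2.634, 0.002, 1.652]
wrist_force: [-0.7, -0.9, -4.6]
width: 0.0138
finger_force: 30.0
```

Run:
```python
from h import *
o=held('w9'); print(o['tool_pos'],o['ee_rot'],o['wrist_force'],o['wrist_torque'])
for t in [(.25,.003,.003),(.25,.002,.002),(.15,.002,.001),(.05,.002,.001),(0,.002,.001)]: covpose(*t,.0235)
```

```text
plane slopes x,y, z0 [-0.0002  0.0009 -0.0126] 89280
y 0.1 panel x [-0.0646  0.0631]
y 0.08 panel x [-0.0646  0.0631]
y 0.05 panel x [-0.0645  0.0632]
y 0.02 panel x [-0.0647  0.063 ]
y -0.01 panel x [-0.065  0.063]
ymax 0.12703497550108606
[ 0.5433882  -0.02915781  0.12617918] [2.63356321e+00 2.16647655e-03 1.65223477e+00] [-0.69192576 -0.93341192 -4.64398925] [-0.13065086  0.712997   -0.02789247]
(0.25, 0.003, 0.003) target [ 0.5432 -0.0292  0.1257] shift [-0.0003 -0.0001 -0.0006] rot [ 0.0024 -0.0017 -0.0015]
(0.25, 0.002, 0.002) target [ 0.5425 -0.0293  0.1245] shift [-0.001  -0.0001 -0.0018] rot [ 0.0024 -0.0017 -0.0015]
(0.15, 0.002, 0.001) target [ 0.5486 -0.0288  0.1169] shift [ 0.0051  0.0004 -0.0093] rot [-0.0057  0.0979 -0.0016]
(0.05, 0.002, 0.001) target [ 0.5538 -0.0284  0.1098] shift [ 0.0103  0.0008 -0.0164] rot [-0.0138  0.1976 -0.0017]
(0, 0.002, 0.001) target [ 0.5561 -0.0282  0.106 ] shift [ 0.0126  0.001  -0.0202] rot [-0.0178  0.2474 -0.0018]
```

View pics/w9.png

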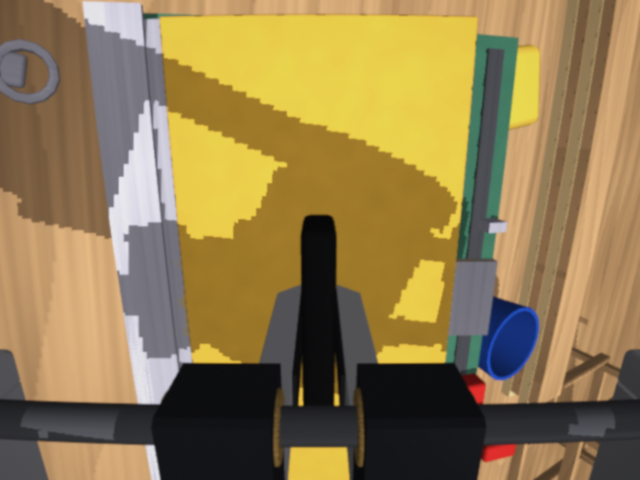

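Wrist view: the ledge (150,240) now covers the lip's edge, no contact force, and the tab (475,297) is above the rail. I'll swing it down.

>>> move_arm(steps=[-0.002, 0.03, 0, 0.0012, 0.0001, -0.0035, 0, -0.004, 0.06, 0, 0.0028, 0.0002, -0.006, 0, -0.006, 0.098, 0, 0.0051, 0.0004, -0.0093, 0, -0.009, 0.13, 0, 0.007, 0.0005, -0.0116, 0, -0.012, 0.165, 0, 0.0087, 0.0007, -0.014, 0, -0.0138, 0.198, 0, 0.0103, 0.0008, -0.0164, 0, -0.016, 0.225, 0, 0.0115, 0.0009, -0.0183, 0, -0.0178, 0.247, -0.0015, 0.0126, 0.001, -0.02, 0, -0.0178, 0.247, -0.0015, 0.0126, 0.001, -0.02, 0, -0.0178, 0.247, -0.0015, 0.0126, 0.001, -0.02, 0])

```text
time: 43.2
tool_pos: [0.5561, -0.0281, 0.1059]
ee_rot: [2.882, -0.0, 1.651]
wrist_force: [-0.1, 1.5, -4.1]
width: 0.0139
finger_force: 30.0
```

```bash
cat >> h.py <<'E'
def seat(n,name=None):
    im,d=snapshot(n); c=cam(n); name and save(name,im)
    V,U=np.mgrid[:480,:640]; P=pix2w(c,np.c_[U.ravel(),V.ravel()],d.ravel()).reshape(480,640,3); q=w2rim(P); hsv=cv2.cvtColor(im,cv2.COLOR_RGB2HSV)
    m=(d>0)&(hsv[...,0]>16)&(hsv[...,0]<35)&(hsv[...,1]>120)&(q[...,0]>.015)&(q[...,0]<.16)&(abs(q[...,1])<.14)&(q[...,2]>0)&(q[...,2]<.05)
    q=q[m]; q=q[abs(q[:,2]-np.median(q[:,2]))<.01]; A=np.linalg.lstsq(np.c_[q[:,:2],np.ones(len(q))],q[:,2],rcond=None)[0]
    r=cv2.minAreaRect(q[:,:2].astype(np.float32)*1000); print(n,'slopes',np.round(A,4),'z@87',A[0]*.087+A[2],'rect',np.round(r[0],1),np.round(r[1],1),round(r[2],2),'x',np.round(np.percentile(q[:,0],[1,99]),4),'y',np.round(np.percentile(q[:,1],[1,99]),4))
E
python3 - <<'E'
from h import *
o=held('w10'); print(o['tool_pos'],o['ee_rot'],o['wrist_force'],o['wrist_torque'])
seat('wrist'); seat('top'); covpose(0,.002,.0,.0235)
E
```

```text
plane slopes x,y, z0 [-0.0008  0.0039 -0.0132] 91188
y 0.1 panel x [-0.0651  0.0628]
y 0.08 panel x [-0.065   0.0627]
y 0.05 panel x [-0.0651  0.0629]
y 0.02 panel x [-0.0729  0.0788]
y -0.01 panel x [-0.0768  0.0783]
ymax 0.12724057023296947
[ 0.55606631 -0.02805862  0.10589036] [ 2.88181114e+00 -2.20058338e-04  1.65124159e+00] [-0.11117841  1.5204473  -4.07803286] [-0.12495247  0.40924762 -0.038951  ]
wrist slopes [-0.0001  0.0025  0.0114] z@87 0.011432316540152159 rect [87.5  9.7] [240.5 144.9] 89.87 x [0.0214 0.1492] y [-0.0982  0.1263]
top slopes [-0.0014  0.0008  0.0104] z@87 0.010260072953040707 rect [87.1  0.4] [255.4 130. ] 89.91 x [0.0242 0.1502] y [-0.1256  0.1261]
(0, 0.002, 0.0) target [ 0.5563 -0.0282  0.1051] shift [ 0.0007 -0.     -0.0009] rot [-0.0001 -0.0001 -0.0002]
```

>>> move_arm(steps=[0, 0, 0, 0.0003, 0, -0.001, 0, 0, 0, 0, 0.0005, 0, -0.002, 0, 0, 0, 0, 0.0005, 0, -0.002, 0, 0, 0, 0, 0.0005, 0, -0.002, 0.3, 0, 0, 0, 0.0005, 0, -0.002, 0.3, 0, 0, 0, 0.0005, 0, -0.002, 0.3, 0, 0, 0, -0.005, 0, 0.015, 0.3, 0, 0, 0, -0.013, 0, 0.048, 0.3, 0, 0, 0, -0.024, 0, 0.09, 0.3, 0, 0, 0, -0.035, 0, 0.13, 0.3, 0, 0, 0, -0.035, 0, 0.13, 0.3])

```text
time: 44.45
tool_pos: [0.5236, -0.0287, 0.2447]
ee_rot: [2.867, 0.004, 1.651]
wrist_force: [0.3, 0.1, 0.1]
width: 0.0282
finger_force: 0.0
```

Run:
```python
from h import *
o=get_obs(); print(o['tool_pos'],o['ee_rot'],o['wrist_force'],o['joint_positions'])
seat('wrist','w11'); seat('top'); seat('scene')
# target to push the lock: vertical tool yaw pi+.08 closed; fin on -y side
for y in (-.135,-.03,-.018): print(y,rim2w([.19,y,.028]))
```

```text
[ 0.52360425 -0.02868027  0.24474058] [2.86720225 0.00389771 1.6509884 ] [0.29521771 0.09568739 0.13055849] [-0.21090479 -0.17669174  1.59935265  0.07474355  1.45482517 -0.29042189]
wrist slopes [-0.0061  0.0017  0.0081] z@87 0.0076083680699137405 rect [83.5  1.8] [131.6 255. ] 0.31 x [0.0194 0.1461] y [-0.1192  0.1265]
top slopes [-0.0023 -0.0003  0.0101] z@87 0.009859937605245712 rect [88.1  0.3] [254.7 129.9] 89.62 x [0.0249 0.1506] y [-0.1258  0.1251]
scene slopes [0.0004 0.0002 0.0079] z@87 0.007916998620433055 rect [85.6 -2.1] [140.  258.9] 0.27 x [0.0239 0.1531] y [-0.1291  0.1222]
-0.135 [ 0.66519596 -0.15486319  0.13590422]
-0.03 [ 0.65680492 -0.05019901  0.13590422]
-0.018 [ 0.65584594 -0.03823739  0.13590422]
```

View pics/w11.png

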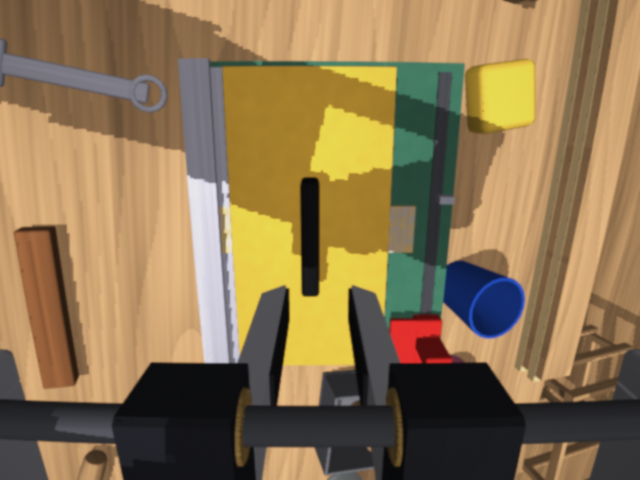

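>>> move_arm(steps=[-0.01, 0.14, 0, 0.03, -0.03, 0.005, 0, -0.02, 0.27, 0, 0.06, -0.06, 0.005, 0, -0.022, 0.273, 0, 0.09, -0.09, 0.005, 0, -0.022, 0.273, 0, 0.12, -0.12, 0.005, 0, -0.022, 0.273, 0, 0.142, -0.131, 0.005, 0, -0.022, 0.273, 0, 0.142, -0.131, 0.005, 0, -0.022, 0.273, 0, 0.142, -0.131, -0.04, 0, -0.022, 0.273, 0, 0.142, -0.131, -0.08, 0, -0.022, 0.273, 0, 0.142, -0.131, -0.095, 0, -0.022, 0.273, 0, 0.142, -0.131, -0.095, 0, -0.022, 0.273, 0, 0.142, -0.131, -0.095, 0])

```text
time: 45.7
tool_pos: [0.6631, -0.1588, 0.1424]
ee_rot: [-3.129, 0.0, 1.652]
wrist_force: [0.5, 0.2, 0.5]
width: 0.0005
finger_force: 0.0
```

Run:
```python
from h import *
o=get_obs(); print(o['tool_pos'],o['ee_rot'],o['wrist_force'],o['width'])
Rc=R.from_euler('xyz',o['ee_rot']).as_matrix(); print('tip rim',w2rim(o['tool_pos']+Rc@[0,0,.014]))
seat('top')
```

```text
[ 0.66312727 -0.15878092  0.14236433] [-3.12888470e+00  3.14815475e-04  1.65155854e+00] [0.53125264 0.24453169 0.49962662] 0.0004644919377124573
tip rim [ 0.18559468 -0.13874443  0.02137095]
top slopes [0.0006 0.0021 0.0097] z@87 0.009727859022163526 rect [90.3  0.6] [137.7 253.9] 0.27 x [0.0235 0.1508] y [-0.1211  0.1259]
```

>>> move_arm(steps=[0, 0, 0, 0.002, 0, 0.007, 0, 0, 0, 0, 0.001, 0.012, 0.007, 0, 0, 0, 0, 0, 0.022, 0.007, 0, 0, 0, 0, -0.001, 0.032, 0.007, 0, 0, 0, 0, -0.002, 0.043, 0.007, 0, 0, 0, 0, -0.003, 0.054, 0.007, 0, 0, 0, 0, -0.0035, 0.065, 0.007, 0, 0, 0, 0, -0.004, 0.076, 0.007, 0, 0, 0, 0, -0.005, 0.087, 0.007, 0, 0, 0, 0, -0.006, 0.098, 0.007, 0, 0, 0, 0, -0.007, 0.109, 0.007, 0, 0, 0, 0, -0.0075, 0.118, 0.007, 0])

```text
time: 46.95
tool_pos: [0.6551, -0.04, 0.1479]
ee_rot: [-3.127, -0.0, 1.651]
wrist_force: [-0.6, -1.9, 1.4]
width: 0.0
finger_force: 1.2
```

>>> move_arm(steps=[0, 0, 0, 0, 0.003, 0, 0, 0, 0, 0, -0.0005, 0.006, 0, 0, 0, 0, 0, -0.0005, 0.009, 0, 0, 0, 0, 0, -0.001, 0.012, 0, 0, 0, 0, 0, -0.001, 0.012, 0, 0])

```text
time: 47.45
tool_pos: [0.6549, -0.0364, 0.148]
ee_rot: [-3.128, 0.013, 1.646]
wrist_force: [1.1, -16.3, 0.5]
width: 0.0005
finger_force: 8.1
```

>>> move_arm(steps=[0, 0, 0, 0.001, -0.03, 0, 0, 0, 0, 0, 0.001, -0.03, 0.05, 0, 0, 0, 0, 0.001, -0.03, 0.1, 0, 0, 0, 0, -0.03, -0.06, 0.12, 0, 0, 0, 0, -0.07, -0.09, 0.12, 0, 0, 0, 0, -0.11, -0.11, 0.12, 0, 0, 0, 0, -0.15, -0.13, 0.12, 0, 0, 0, 0, -0.19, -0.16, 0.12, 0, 0, 0, 0, -0.23, -0.19, 0.12, 0, 0, 0, 0, -0.26, -0.22, 0.12, 0, 0, 0, 0, -0.26, -0.22, 0.12, 0])

```text
time: 48.55
tool_pos: [0.3916, -0.2512, 0.2681]
ee_rot: [-3.127, -0.0, 1.645]
wrist_force: [0.8, 0.8, 0.5]
width: 0.0005
finger_force: 0.0
```

Run:
```python
from h import *
o=get_obs(); print(o['tool_pos'],o['wrist_force'])
seat('scene'); seat('top')
for n in ['top','scene']:
    im,d=snapshot(n); c=cam(n); V,U=np.mgrid[:480,:640]; P=pix2w(c,np.c_[U.ravel(),V.ravel()],d.ravel()).reshape(480,640,3); q=w2rim(P)
    m=(d>0)&(im[...,0]>100)&(im[...,1]<60)&(abs(q[...,1])<.14)&(q[...,0]>.145)&(q[...,0]<.21)&(q[...,2]>0)&(q[...,2]<.06); print(n,'carriage',m.sum(),np.round(np.percentile(q[m],[3,50,97],axis=0),4).tolist())
    if n=='top': A=cv2.resize(im[150:310,200:440],None,fx=3,fy=3,interpolation=cv2.INTER_CUBIC); save('t5',A)
```

```text
[ 0.3916203  -0.25121172  0.26805755] [0.83924109 0.78665467 0.48520268]
scene slopes [-0.0005  0.0009  0.008 ] z@87 0.007974449594006835 rect [87.4 -1.3] [140.8 259.7] 0.46 x [0.0242 0.1534] y [-0.129   0.1225]
top slopes [0.0003 0.0006 0.0098] z@87 0.009871936179232132 rect [86.4 -0.1] [139.6 254.8] 0.23 x [0.0237 0.1505] y [-0.1244  0.1246]
top carriage 305 [[0.1597, -0.0209, 0.0116], [0.1801, -0.0017, 0.0179], [0.2001, 0.019, 0.0546]]
scene carriage 191 [[0.1601, -0.0247, 0.0103], [0.1844, -0.0091, 0.0153], [0.2028, 0.0133, 0.051]]
```

View pics/t5.png

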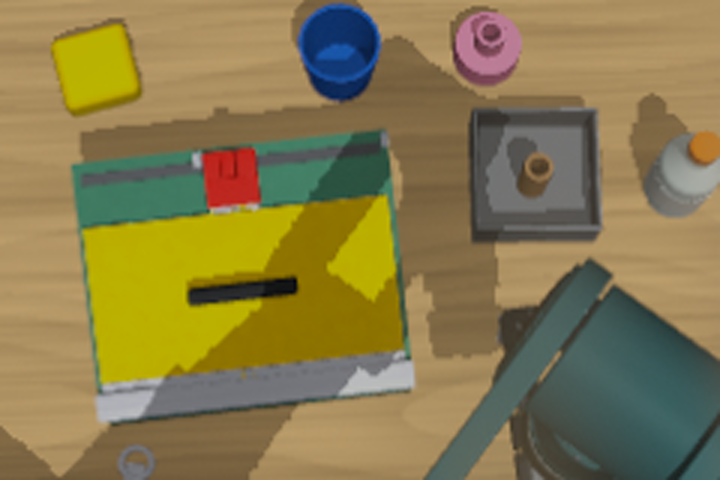

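The cover lies flush and square at (245,290). The carriage (230,178) is against its stop peg over the tab at mid-width, and the core is in the bin (535,170).

```bash
python3 -c "
from bench import *
print(close_job())"
```

```text
the job is handed in; nothing more can be done
None
```

The tape case is reloaded and handed in: three rolls are on the spindles, the one empty core is in the bin, the cover lies flush under the ledge, and the carriage is at its locked stop. It took about 49 s of the 210 s limit, and I set the cover down once along the way to regrip it.

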